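# Rescue the tubes from a power-failed incubator

## Robot

A 6-joint arm with a two-finger parallel gripper is mounted at the origin on a cart in front of the work surface, level with it; the furniture and walls round the work are solid. World frame = base frame: x ahead of the robot, y to its left, z up, the work surface at z = 0. Lengths are in m, angles in rad, forces in N, time in s.
With the tool pointing down it reaches from about 0.35 to 0.975 m from the base axis. Payload 7.1 kg.
Tool frame: the origin (TCP) lies at the very end of the fingers, on their centre line; the grasp point (between the pads) lies 19 mm behind it; z points along the fingers, y is the line along which they close (so a half turn about z gives the same grasp; the last joint's range is limited). The gripper opens to 88 mm and grips with 3 to 60 N. Pads are 20 mm wide; open, the fingers measure 115 mm over their backs; the gripper's body (75 mm by 178 mm) begins 61 mm behind the grasp point.
Start: joints at [1.232, 0.423, 1.63, -0, 1.089, -0.019], TCP at [0.196, 0.593, 0.223] pointing down, gripper open.
Joint ranges: [-3, 3], [-0.9, 2.11], [0.09, 2.58], [-1.31, 4.45], [0.11, 2.69], [-2.54, 2.54]. Speed limits (rad/s): [2.39, 2.39, 3.01, 3.14, 3.14, 3.14].

## Interface

Orientations are given as a rotation vector (axis times angle).
In Python, from rig import bot, capture, camera_info gives the robot as it stands. The module is installed in compiled form; this text tells all that it offers.
- The arm moves only by the shell command python3 -m inch 'ROWS' [FORCE]. ROWS is JSON, a list that holds one entry, the list of rows, each a list of 5 numbers: the closure, from -1 (fully open) to 1 (shut), then the shift along the world's x, y, z each as a share of 20 mm, from -1 to 1, then the turn about the world's z as a share of 4 degrees, from -1 to 1. In form: [[[hand, tx, ty, tz, yaw], ...]]. A call has 1 to 20 rows; each row shifts and turns the commanded pose from where the row before left it; what a row does not reach is not made up. A row lasts 1/12 s, in which the tool goes at most 41.7 mm and 7.16 degrees, less where a joint would pass 70% of its speed; a pose out of reach is approached as far as the arm can. A call with a number of a shift or a turn outside -1 to 1 is refused whole. A call with a gripper value outside its range is refused whole. The fingers move at their own pace and stop on an object; FORCE is the grip in N (left out, the last holds). Time passes only in rows, so rows that do not move let the fingers close. It gives the time, the measured TCP pose, the force, the opening and the grip force at its end, in the units of the state.
- bot.state(): the state, without advancing time (a new reading comes with each control period).
- capture(name): name is "side" or "top"; returns the picture (480x640x3 uint8, blue, green, red); there is no depth.
- camera_info(name): a dict with "intrinsics" (3x3 intrinsics, pixels), "k1" (the pictures are not rectified: a ray, as slopes to the right and down, at radius r is drawn at 1 + k1 r^2 times it, then the intrinsics apply), "world_to_cam" (4x4, takes a point from world to camera coordinates). Camera axes: x right, y down, z forward; pixel columns grow to the right and rows downward; lengths in m; the calibration is good to about 2 mm. A picture is of the moment at which its call begins. camera_info takes no time and is no camera call.
- bot.close_job(): hands the job in; it is judged then, once.
The state is a dict: "clock": time; "joint_pos": joint angles; "joint_velocities": joint speeds; "effort": joint torques, N m; "ee_pos": TCP position; "ee_rot": TCP orientation; "wrist_force": force on the tool from outside, world axes, zero at the start; "ft_torque": the same for the moment, N m; "width": finger opening in m; "grip_force": force on a finger pad.
Only numpy, scipy, OpenCV 4.12 (cv2) and the standard library are available. Lean on these libraries where they do the work, as an engineer would, in place of code of your own. Each camera call takes 0.05 s, during which the arm holds its last target. There are 200 camera calls.

## Task

The power has failed and the tubes are shut in the incubator: pinch both red tabs of the safety selector, turn it a sixth of a turn counter-clockwise to release until its tabs spring out again, and push the release key down the uncovered hole to trip the drawer latch. Open the drawer and lay every tube in a saddle of its own in the blue carrier. Then push the empty drawer fully home, turn the selector back to locked with its tabs sprung out, leave the key standing in its stow hole again, and do not shift the carton and the rack lid lying near.

Things in the scene. Friction and masses are not known exactly. Their poses are not given: they have to be found in the camera images.
- incubator: white bench-top tube incubator, fixed, 155 deep (x) x 250 wide (y) x 132 mm high; origin at the centre of its underside; -x is the way the drawer comes out, towards the robot, z up. On its flat top: the selector knob at (-30, 50), the manual-release hole at (-20, -20), the stow hole of the key at (-30, -85) mm. The four saddles of the drawer lie at y = +67.5, +22.5, -22.5, -67.5 mm
- selector (a joint): angle of the safety selector knob, rad: 0 = locked (its red shutter leaf covers the release hole), 1.05 = release (leaf swung clear); grows counter-clockwise seen from above. At both ends the two tabs spring out and lock it; it turns only while both tabs are pressed in by at least 5 mm, and stays where it is left
- selector_grip (a point): on the selector's axis, half-way up the tabs, 34 mm above the incubator's top. Red tabs (16 wide, 26 mm high) on +x and -x of this frame, faces 50 mm apart when out, 38 fully in, 3 to 6 N each. Black knob between them 36 mm across, ends 15 mm above; grey collar, 50 mm across, ends 23 mm below. The red shutter leaf (22 mm wide, top 19 mm below, 86 mm long) points along -y and turns with it
- tab_1 (a joint): inward travel of one tab, m: 0 = out, 0.006 = fully in
- tab_2 (a joint): inward travel of the other tab, m: 0 = out, 0.006 = fully in
- access_hole (a point): manual-release hole: centre of the top rim of its steel bush, which stands 10 mm above the incubator's top; bore 15 mm, vertical. The pad of the hidden latch lies 48 mm below this point
- latch (a joint): downward travel of the hidden sprung latch, m: 0 at rest, 0.012 = fully down (2 to 4 N); beyond 0.007 it lets go of the drawer, which springs out. It snaps back by itself, also when the drawer is pushed home
- drawer (a joint): drawer opening, m: 0 = fully home and latched (about 1 mm of play), 0.145 = fully out. When released it springs out to about 0.075 and stays where it is left; pushing it the last 75 mm home takes 3 to 15 N; it has to go to 0 or up to 4 mm beyond for the latch to catch
- drawer_handle (a point): middle of the drawer's steel bow handle: bar 12 mm thick, 70 mm long along this frame's y, 64 mm above the bench, 36 mm in front of the drawer's front panel; x of this frame points into the incubator, z up. Fingers reach it from above, in front of and behind the bar
- key_grip (a point): centre of the release key's handle: yellow, round, 18 mm thick, 44 mm long; below it a steel stem 8 mm thick, 60 mm long; z points from the tip to the handle. At the start the key stands upright in its stow hole
- key_tip (a point): tip of the release key's stem, 82 mm below the handle's centre; z as for the handle
- stow_hole (a point): centre of the top rim of the black bush in which the key is stowed, 10 mm above the incubator's top; bore 12 mm, vertical, open for the whole stem: the stowed key's handle rests on this rim
- key_rest (a point): where the key's tip is when the key is stowed: 60 mm straight below the stow hole's rim
- carrier: loose blue tube carrier, 150 (x) x 230 (y) x 12.5 mm, 0.4 kg, open on top; origin at the centre of its underside, z up. Two white cross-combs at x = +-30 mm make four V saddles at y = +67.5, +22.5, -22.5, -67.5 mm in which tubes lie along x; a tube lying there has its axis 28 mm above the origin; the comb's teeth reach 31 mm above it
- rack_lid: bystander: black ribbed rack lid lying on the bench, 69x98x24 mm; origin at the centre of its underside
- flat_carton: bystander: flat white carton lying on the bench, 62x150x24 mm; origin at the centre of its underside
- tube_1_mid (a point): 15 ml tube with a blue screw cap, 118 mm long, body 16 mm across, cap 22 mm across; this point is half-way along it on its axis; z runs along the tube towards the cap. At the start it lies level in the closed drawer, in line with the drawer's travel, in one of four saddles 45 mm apart; grasp across the body at the middle (the saddles support it 30 mm either side of the drawer's middle). It may be absent (None)
- tube_2_mid (a point): 15 ml tube with a blue screw cap, 118 mm long, body 16 mm across, cap 22 mm across; this point is half-way along it on its axis; z runs along the tube towards the cap. At the start it lies level in the closed drawer, in line with the drawer's travel, in one of four saddles 45 mm apart; grasp across the body at the middle (the saddles support it 30 mm either side of the drawer's middle). It may be absent (None)
- tube_3_mid (a point): 15 ml tube with an orange screw cap, 118 mm long, body 16 mm across, cap 22 mm across; this point is half-way along it on its axis; z runs along the tube towards the cap. At the start it lies level in the closed drawer, in line with the drawer's travel, in one of four saddles 45 mm apart; grasp across the body at the middle (the saddles support it 30 mm either side of the drawer's middle). It may be absent (None)
- tube_4_mid (a point): 15 ml tube with a blue screw cap, 118 mm long, body 16 mm across, cap 22 mm across; this point is half-way along it on its axis; z runs along the tube towards the cap. At the start it lies level in the closed drawer, in line with the drawer's travel, in one of four saddles 45 mm apart; grasp across the body at the middle (the saddles support it 30 mm either side of the drawer's middle). It may be absent (None)

How it is judged:
On the way, in this order (a step that is already met when the one before it is completed fails the run):
1. the selector stands at release with both tabs sprung out (value of joint selector above 0.98 rad and value of joint each of tab_1, tab_2 below 0.002 m), for 0.2 s.
2. the key, put down the access hole, has tripped the latch and the drawer has sprung out (horizontal distance between key_tip and access_hole below 0.012 m and z of key_tip in the frame of access_hole below -0.03 m and value of joint drawer above 0.03 m).
3. every tube lies in a saddle of the carrier (x of tube_1_mid in the frame of carrier between -0.035 and 0.035 m and y of tube_1_mid in the frame of carrier between -0.09 and 0.09 m and z of tube_1_mid in the frame of carrier between 0.02 and 0.036 m and angle between tube_1_mid's own z axis and vertical between 1.4 and 1.74 rad and angle between the z axis of each of tube_1_mid, tube_2_mid, tube_3_mid, tube_4_mid and the x axis of carrier, either way round below 0.4 rad and x of tube_2_mid in the frame of carrier between -0.035 and 0.035 m and y of tube_2_mid in the frame of carrier between -0.09 and 0.09 m and z of tube_2_mid in the frame of carrier between 0.02 and 0.036 m and angle between tube_2_mid's own z axis and vertical between 1.4 and 1.74 rad and x of tube_3_mid in the frame of carrier between -0.035 and 0.035 m and y of tube_3_mid in the frame of carrier between -0.09 and 0.09 m and z of tube_3_mid in the frame of carrier between 0.02 and 0.036 m and angle between tube_3_mid's own z axis and vertical between 1.4 and 1.74 rad and x of tube_4_mid in the frame of carrier between -0.035 and 0.035 m and y of tube_4_mid in the frame of carrier between -0.09 and 0.09 m and z of tube_4_mid in the frame of carrier between 0.02 and 0.036 m and angle between tube_4_mid's own z axis and vertical between 1.4 and 1.74 rad), for 0.2 s.
4. the drawer is fully home and latched (value of joint drawer below 0.005 m and value of joint latch below 0.003 m), for 0.2 s.
5. the selector is back at locked with both tabs sprung out (value of joint selector below 0.06 rad and value of joint each of tab_1, tab_2 below 0.002 m), for 0.2 s.
At the end, for the whole second after the job is handed in: every tube rests in a carrier saddle, level and along it (axis 20-36 mm up, within 35 mm of the middle in x, 0.4 rad); drawer under 5 mm, latch up; selector under 0.06 rad, tabs under 2 mm; key upright in its stow hole, tip within 5 mm of its rest (all of step 3 and all of step 4 and all of step 5 and linear speed of each of tube_1, tube_2, tube_3, tube_4 below 0.03 m/s and distance between key_tip and key_rest below 0.005 m and angle between key_tip's own z axis and vertical below 0.1 rad); the robot touches nothing.
It fails at once if the black rack lid is pushed more than 30 mm or tipped over (distance of rack_lid from where it was at the start of the episode above 0.03 m or angle between rack_lid's own z axis and vertical above 0.5 rad).
It fails at once if the carton is pushed more than 30 mm or tipped over (distance of flat_carton from where it was at the start of the episode above 0.03 m or angle between flat_carton's own z axis and vertical above 0.5 rad).
Of tube_1, tube_2, tube_3, tube_4 only 2 to 4 are there at a start; the rules pass over those that are not, and their reading is None.
At some moment in a run one of carrier may be knocked a few centimetres aside while the robot is not near it.
It also fails if it takes over 210 s, if anything falls off the work surface, if the arm or the gripper's body presses on something with over 40 N, if the wrist force passes 120 N, or if a joint passes its speed limit or range.

## Working session

There is one attempt and no reset: what is moved stays moved. The work goes in short steps, Python scripts to look and compute and a shell command to move; the robot and the scene stay as the last step left them, time stands still between calls to the robot, and variables do not carry over. Pictures are saved under pics/ and viewed, at most 14 in all, crops included, and the job is handed in when it is done.

```bash
mkdir -p pics; cat > h.py <<'E'
import numpy as np, cv2
from rig import bot, capture, camera_info
def ray(cam,u,v):
    c=camera_info(cam);K=np.array(c["intrinsics"]);T=np.array(c["world_to_cam"])
    d=np.array([(u-K[0,2])/K[0,0],(v-K[1,2])/K[1,1]]);s=d.copy()
    for _ in range(20): s=d/(1+c["k1"]*(s@s))
    R=T[:3,:3]; o=-R.T@T[:3,3]; r=R.T@np.array([s[0],s[1],1]); return o,r/np.linalg.norm(r)
def onz(cam,u,v,z):
    o,r=ray(cam,u,v); return o+r*(z-o[2])/r[2]
def proj(cam,p):
    c=camera_info(cam);K=np.array(c["intrinsics"]);T=np.array(c["world_to_cam"])
    q=T[:3,:3]@np.array(p)+T[:3,3]; s=q[:2]/q[2]; s=s*(1+c["k1"]*(s@s)); return K[:2,:2]@s+K[:2,2]
def tri(a,b):
    (o1,r1),(o2,r2)=ray("top",*a),ray("side",*b)
    t=np.linalg.lstsq(np.c_[r1,-r2],o2-o1,rcond=None)[0]
    p,q=o1+r1*t[0],o2+r2*t[1]; return (p+q)/2,np.linalg.norm(p-q)
def blobs(im,lo,hi,amin=30):
    h=cv2.cvtColor(im,cv2.COLOR_BGR2HSV); m=cv2.inRange(h,np.array(lo),np.array(hi))
    n,l,s,c=cv2.connectedComponentsWithStats(m)
    return [(tuple(c[i].round(1)),s[i].tolist()) for i in range(1,n) if s[i,4]>=amin],l
E
python3 - <<'E'
from h import *
for n in("top","side"):
    im=capture(n); cv2.imwrite(f"pics/{n}0.png",im)
    c=camera_info(n);T=np.array(c["world_to_cam"]);print(n,-T[:3,:3].T@T[:3,3],c["k1"],c["intrinsics"])
    for k,lo,hi in(("red",(0,150,80),(6,255,255)),("yellow",(22,120,100),(35,255,255)),("blue",(100,100,60),(125,255,255))):
        print(k,blobs(im,lo,hi)[0])
print(bot.state())
E
```

```text
top [ 0.34692553 -0.08915406  1.49069279] -0.17046274232725148 [[619.20719607   0.         318.15159907]
 [  0.         619.20719607 237.25083517]
 [  0.           0.           1.        ]]
red [((np.float64(185.0), np.float64(61.7)), [171, 49, 28, 27, 547]), ((np.float64(483.6), np.float64(134.3)), [462, 114, 43, 42, 1383]), ((np.float64(384.6), np.float64(196.5)), [369, 188, 30, 17, 247]), ((np.float64(361.4), np.float64(195.4)), [358, 192, 8, 8, 37])]
yellow [((np.float64(469.6), np.float64(144.8)), [456, 112, 48, 50, 437]), ((np.float64(420.0), np.float64(213.8)), [417, 211, 7, 7, 40]), ((np.float64(483.5), np.float64(278.4)), [478, 256, 20, 46, 296])]
blue [((np.float64(149.6), np.float64(99.2)), [122, 89, 43, 37, 560]), ((np.float64(24.7), np.float64(118.4)), [19, 108, 13, 22, 146]), ((np.float64(137.9), np.float64(133.6)), [120, 109, 43, 36, 796]), ((np.float64(153.1), np.float64(159.2)), [149, 155, 9, 10, 66]), ((np.float64(265.4), np.float64(171.0)), [250, 157, 32, 30, 722]), ((np.float64(185.7), np.float64(279.3)), [132, 238, 108, 84, 5525])]
side [0.79462175 0.50501138 0.9
[... 1556 characters left out ...]
30, 28, 474])]
{'clock': 0.1, 'joint_pos': array([ 1.23201022e+00,  4.23762141e-01,  1.63060885e+00, -1.19189870e-05,
        1.08863729e+00, -1.90041175e-02]), 'joint_velocities': array([ 0.00018646,  0.00066071, -0.00281714, -0.0007552 ,  0.00105313,
        0.00079382]), 'effort': array([ 5.19615460e-04, -5.45616353e+01, -2.74325609e+01,  6.44970476e-02,
        1.88517506e-02, -4.89409149e-05]), 'ee_pos': array([0.19628467, 0.59283532, 0.22198273]), 'ee_rot': array([-5.00127674e-01, -3.10128272e+00,  2.19095609e-03]), 'wrist_force': array([-0.23049906, -0.01248437, -0.31439647]), 'ft_torque': array([-0.03814156,  0.01109053, -0.00754642]), 'grip_force': 0.0, 'width': 0.08799968964519692}
```

View pics/top0.png

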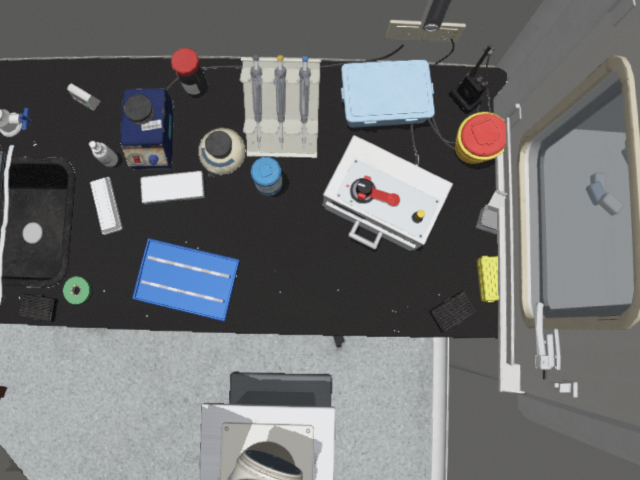

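View pics/side0.png

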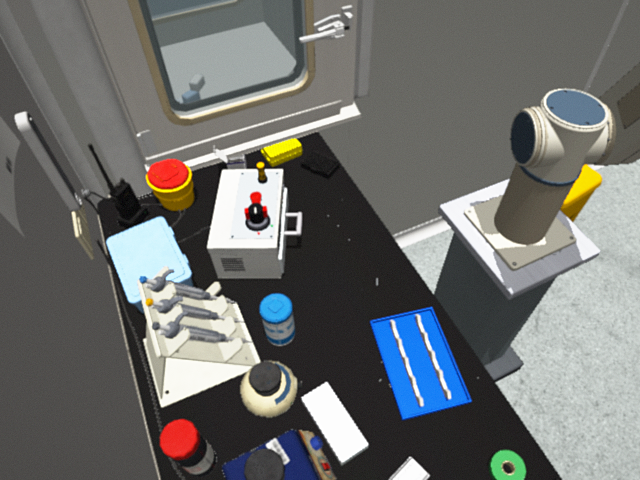

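The top view shows the incubator with knob near (365,187), key at (420,214) and handle at (366,236). The carrier is at (186,280), the carton near (172,187). The side view shows the selector near (257,210) and the key at (261,172). I'll zoom in and measure.

```bash
python3 - <<'E'
from h import *
t=cv2.imread("pics/top0.png");s=cv2.imread("pics/side0.png")
A=cv2.resize(t[130:255,315:460],None,fx=2.75,fy=2.75*1,interpolation=cv2.INTER_CUBIC)
B=cv2.resize(s[155:285,200:310],None,fx=3.6,fy=3.6,interpolation=cv2.INTER_CUBIC)
H=max(A.shape[0],B.shape[0]);W=np.zeros((H,A.shape[1]+B.shape[1],3),np.uint8);W[:A.shape[0],:A.shape[1]]=A;W[:B.shape[0],A.shape[1]:]=B
cv2.imwrite("pics/z.png",W);print(W.shape,A.shape)
# carrier
def big(im,lo,hi,roi,z):
    h=cv2.cvtColor(im,cv2.COLOR_BGR2HSV);m=cv2.inRange(h,np.array(lo),np.array(hi))
    k=np.zeros_like(m);x0,y0,x1,y1=roi;k[y0:y1,x0:x1]=m[y0:y1,x0:x1]
    k=cv2.morphologyEx(k,cv2.MORPH_CLOSE,np.ones((9,9)))
    c=max(cv2.findContours(k,0,1)[0],key=cv2.contourArea);return cv2.minAreaRect(c)
for cam,im,roi in(("top",t,(120,230,250,330)),("side",s,(360,295,480,425))):
    r=big(im,(100,100,60),(125,255,255),roi,0);b=cv2.boxPoints(r)
    P=np.array([onz(cam,*p,0.0125) for p in b])[:,:2];print(cam,"carrier",P.mean(0).round(4),[(P[i]-P[i-1]).round(4).tolist() for i in range(4)])
r=big(t,(0,0,140),(180,60,255),(130,165,215,210),0);P=np.array([onz("top",*p,0.024) for p in cv2.boxPoints(r)])[:,:2];print("carton",P.round(3).tolist())
r=big(t,(0,0,120),(180,70,255),(318,130,460,262),0);print(r)
print("knob/key planes",onz("top",365,186,.181),onz("top",420,213.8,.186),onz("side",260.1,164.8,.186))
print("tcp px",proj("top",(0.196,.593,.223)),proj("side",(0.196,.593,.223)),"lid?",onz("top",453,311,.02),onz("top",38,307,.02))
E
```

```text
(468, 795, 3) (344, 399, 3)
top carrier [0.4459 0.2057] [[0.0468, 0.2296], [0.153, -0.0288], [-0.0493, -0.2315], [-0.1505, 0.0307]]
side carrier [0.4402 0.2058] [[-0.0478, -0.2383], [-0.1771, 0.0167], [0.072, 0.2436], [0.1529, -0.022]]
carton [[0.692, 0.331], [0.711, 0.179], [0.647, 0.169], [0.628, 0.319]]
((384.70001220703125, 196.59999084472656), (112.69782257080078, 102.41191101074219), 26.56505012512207)
knob/key planes [ 0.64601097 -0.20783917  0.181     ] [ 0.58720904 -0.32720873  0.186     ] [ 0.58906359 -0.3265512   0.186     ]
tcp px [-15.98838648 382.42552282] [696.48556805 440.67946963] lid? [ 0.3839423  -0.43826008  0.02      ] [0.36437424 0.56755201 0.02      ]
```

View pics/z.png

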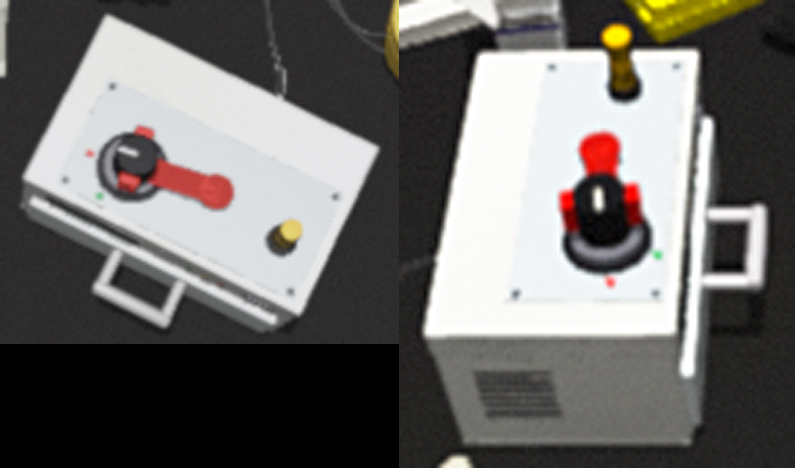

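The zoom shows knob top at full-res top (364.5,185.3) and side (255.3,209.7), and key top at (420.8,214). The top-face corners are (353.9,135.1), (452.8,184.2), (424.8,244.2), (323.7,195.5), and the leaf points to the key side.

```bash
python3 - <<'E'
from h import *
C=np.array([onz("top",*p,.132)[:2] for p in((353.9,135.1),(452.8,184.2),(424.8,244.2),(323.7,195.5))])
loc=np.array([[77.5,125],[77.5,-125],[-77.5,-125],[-77.5,125]])/1e3
def fit(l,w):
    lc,wc=l.mean(0),w.mean(0);a,b=l-lc,w-wc
    th=np.arctan2((a[:,0]*b[:,1]-a[:,1]*b[:,0]).sum(),(a*b).sum());R=np.array([[np.cos(th),-np.sin(th)],[np.sin(th),np.cos(th)]])
    o=wc-R@lc;return np.degrees(th),o,R,(w-(l@R.T+o))*1e3
k=tri((364.5,185.3),(255.3,209.7));y=tri((420.5,213.9),(260.3,165));print(k,y)
for l,w in((loc,C),(np.array([[-30,50],[-30,-85]])/1e3,np.array([k[0][:2],y[0][:2]]))):
    a,o,R,e=fit(l,w);print(a,o,e.round(1).tolist())
    for n,p in(("sel",(-30,50)),("acc",(-20,-20)),("stow",(-30,-85))):print(n,(R@np.array(p)/1e3+o).round(4))
E
```

```text
(array([ 0.64769183, -0.20662456,  0.17397343]), np.float64(0.003171019601052877)) (array([ 0.5878272 , -0.32900853,  0.18272342]), np.float64(0.00044585394162611526))
-24.94916011810214 [ 0.65118529 -0.26657894] [[1.4, 0.2], [-0.9, -0.3], [0.4, -0.7], [-0.9, 0.7]]
sel [ 0.6451 -0.2086]
acc [ 0.6246 -0.2763]
stow [ 0.5881 -0.331 ]
-26.065762605278906 [ 0.65239776 -0.26527854] [[0.3, 0.6], [-0.3, -0.6]]
sel [ 0.6474 -0.2072]
acc [ 0.6256 -0.2745]
stow [ 0.5881 -0.3285]
```

```bash
python3 -m inch '[[[-1,0.56,-1,0,-0.6],[-1,0.56,-1,0,-0.6],[-1,0.56,-1,0,-0.6],[-1,0.56,-1,0,-0.6],[-1,0.56,-1,0,-0.6],[-1,0.56,-1,0,-0.6],[-1,0.56,-1,0,-0.6],[-1,0.56,-1,0,-0.6],[-1,0.56,-1,0,-0.6],[-1,0.56,-1,0,-0.6],[-1,0.56,-1,0,-0.6],[-1,0.56,-1,0,-0.6],[-1,0.56,-1,0,-0.6],[-1,0.56,-1,0,-0.6],[-1,0.56,-1,0,-0.6],[-1,0.56,-1,0,-0.6],[-1,0.56,-1,0,-0.6],[-1,0.56,-1,0,-0.6],[-1,0.56,-1,0,-0.6],[-1,0.56,-1,0,-0.6]]]' 20
python3 -m inch '[[[-1,0.56,-1,0,-0.6],[-1,0.56,-1,0,-0.6],[-1,0.56,-1,0,-0.6],[-1,0.56,-1,0,-0.6],[-1,0.56,-1,0,-0.6],[-1,0.56,-1,0,-0.6],[-1,0.56,-1,0,-0.6],[-1,0.56,-1,0,-0.6],[-1,0.56,-1,0,-0.6],[-1,0.56,-1,0,-0.6],[-1,0.56,-1,0,-0.6],[-1,0.56,-1,0,-0.6],[-1,0.56,-1,0,-0.6],[-1,0.56,-1,0,-0.6],[-1,0.56,-1,0,-0.6],[-1,0.56,-1,0,-0.6],[-1,0.56,-1,0,-0.6],[-1,0.56,-1,0,-0.6],[-1,0.56,-1,0,-0.6],[-1,0,0,0,0]]]'
cat >> h.py <<'E'
from scipy.spatial.transform import Rotation as Ro
def st(x=None,y=None,z=None,a=None):
    s=bot.state();p=s["ee_pos"];Y=Ro.from_rotvec(s["ee_rot"]).as_matrix()[:,1];an=np.degrees(np.arctan2(Y[1],Y[0]))
    print("t %.2f"%s["clock"],"p",p.round(4),"yang %.1f"%an,"w %.4f g %.1f"%(s["width"],s["grip_force"]),"F",s["wrist_force"].round(1),"j6 %.2f"%s["joint_pos"][5])
    for n,g,c in(("x",x,p[0]),("y",y,p[1]),("z",z,p[2])):
        if g is not None: print(n,"need %.2f units"%((g-c)/.02),end=" ")
    if a is not None: print("yaw need %.2f units"%(((a-an+90)%180-90)/4))
    print()
E
python3 -c "
from h import *
st(.6462,-.208,.15,-25.4)"
```

```text
clock: 1.77
ee_pos: [0.4206, 0.1922, 0.2225]
ee_rot: [-1.721, -2.628, 0.001]
wrist_force: [0.7, 1.4, 0.5]
width: 0.0875
grip_force: 0.0
clock: 3.43
ee_pos: [0.6346, -0.1899, 0.2222]
ee_rot: [2.606, 1.752, 0.0]
wrist_force: [-0.9, -0.4, -1.0]
width: 0.0874
grip_force: 0.0
t 3.43 p [ 0.6346 -0.1899  0.2222] yang -22.2 w 0.0874 g 0.0 F [-0.9 -0.4 -1. ] j6 0.08
x need 0.58 units y need -0.90 units z need -3.61 units yaw need -0.81 units
```

```bash
python3 -m inch '[[[-1,0.58,-0.9,0,-0.8],[-1,0,0,-0.6,0],[-1,0,0,-0.6,0],[-1,0,0,-0.6,0],[-1,0,0,-0.6,0],[-1,0,0,-0.6,0],[-1,0,0,-0.6,0],[-1,0,0,0,0]]]'
python3 - <<'E'
from h import *
st(.6462,-.208,.15,-25.4)
s=capture("side");t=capture("top")
A=cv2.resize(t[130:255,315:460],None,fx=2.75,fy=2.75,interpolation=cv2.INTER_CUBIC)
B=cv2.resize(s[155:285,200:310],None,fx=3.6,fy=3.6,interpolation=cv2.INTER_CUBIC)
W=np.zeros((468,795,3),np.uint8);W[:A.shape[0],:A.shape[1]]=A[:, :399];W[:B.shape[0],399:]=B;cv2.imwrite("pics/z1.png",W)
E
```

```text
clock: 4.1
ee_pos: [0.643, -0.2036, 0.1472]
ee_rot: [-2.647, -1.684, 0.005]
wrist_force: [-1.2, 0.8, -0.3]
width: 0.0876
grip_force: 0.0
t 4.10 p [ 0.643  -0.2036  0.1472] yang -25.1 w 0.0876 g 0.0 F [-1.2  0.8 -0.3] j6 0.11
x need 0.16 units y need -0.22 units z need 0.14 units yaw need -0.08 units
```

View pics/z1.png

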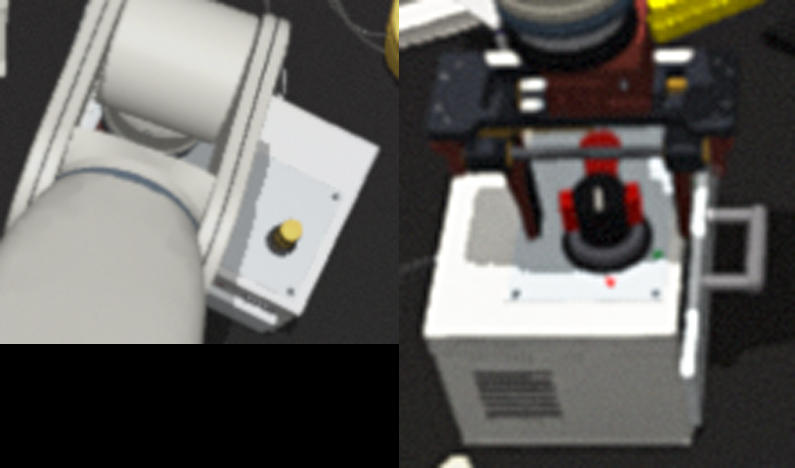

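Fingers straddle the tabs (side crop: tips at x≈533 and 690, knob at 600). Correcting and pinching.

```bash
python3 -m inch '[[[-1,0.16,-0.2,0.15,-0.08],[-1,0,0,0,0],[0,0,0,0,0],[0.3,0,0,0,0],[1,0,0,0,0],[1,0,0,0,0],[1,0,0,0,0],[1,0,0,0,0],[1,0,0,0,0]]]' 15
python3 -c "
from h import *
st(.6462,-.208,.15,-25.4)"
```

```text
clock: 4.95
ee_pos: [0.6475, -0.2081, 0.1536]
ee_rot: [-2.655, -1.677, 0.001]
wrist_force: [-1.1, 2.8, 0.9]
width: 0.0452
grip_force: 4.9
t 4.95 p [ 0.6475 -0.2081  0.1536] yang -25.4 w 0.0452 g 4.9 F [-1.1  2.8  0.9] j6 0.12
x need -0.07 units y need 0.00 units z need -0.18 units yaw need 0.01 units
```

```bash
python3 -m inch '[[[1,0,0,0,0],[1,0,0,0,0],[1,0,0,0,0],[1,0,0,0,0]]]' 20
python3 -c "
from h import *
st()"
```

```text
clock: 5.28
ee_pos: [0.6458, -0.2074, 0.1537]
ee_rot: [-2.652, -1.675, 0.005]
wrist_force: [-8.7, 5.1, 9.1]
width: 0.0384
grip_force: 20.0
t 5.28 p [ 0.6458 -0.2074  0.1537] yang -25.4 w 0.0384 g 20.0 F [-8.7  5.1  9.1] j6 0.12
```

```bash
python3 -m inch '[[[1,0,0,0,0.8],[1,0,0,0,0.8],[1,0,0,0,0.8],[1,0,0,0,0.8],[1,0,0,0,0.8],[1,0,0,0,0.8],[1,0,0,0,0.8],[1,0,0,0,0.8],[1,0,0,0,0.8],[1,0,0,0,0.8],[1,0,0,0,0.8],[1,0,0,0,0.8],[1,0,0,0,0.8],[1,0,0,0,0.8],[1,0,0,0,0.8],[1,0,0,0,0.8],[1,0,0,0,0.8],[1,0,0,0,0.8],[1,0,0,0,0.8],[1,0,0,0,0]]]'
python3 -c "
from h import *
st(a=34.8)"
```

```text
clock: 6.95
ee_pos: [0.6477, -0.2078, 0.1537]
ee_rot: [-1.438, -2.791, -0.001]
wrist_force: [-3.1, 4.9, 4.5]
width: 0.0382
grip_force: 20.0
t 6.95 p [ 0.6477 -0.2078  0.1537] yang 35.5 w 0.0382 g 20.0 F [-3.1  4.9  4.5] j6 -0.95
yaw need -0.17 units
```

Turned 61°. Open, rise, and look.

```bash
python3 -m inch '[[[1,0,0,0,0.1],[-1,0,0,0,0],[-1,0,0,0,0],[-1,0,0,0,0],[-1,0,0,0,0],[-1,0,0,0,0],[-1,0,0,1,0],[-1,0,0,1,0],[-1,0,0,1,0],[-1,0,0,1,0],[-1,0,0,1,0],[-1,-1,1,1,0],[-1,-1,1,0,0],[-1,-1,1,0,0],[-1,-1,1,0,0],[-1,-1,1,0,0],[-1,-1,1,0,0],[-1,0,0,0,0]]]'
python3 - <<'E'
from h import *
st()
s=capture("side");t=capture("top")
A=cv2.resize(t[130:255,315:460],None,fx=2.75,fy=2.75,interpolation=cv2.INTER_CUBIC)
B=cv2.resize(s[155:285,200:310],None,fx=3.6,fy=3.6,interpolation=cv2.INTER_CUBIC)
W=np.zeros((468,795,3),np.uint8);W[:A.shape[0],:A.shape[1]]=A[:, :399];W[:B.shape[0],399:]=B;cv2.imwrite("pics/z2.png",W)
E
```

```text
clock: 8.45
ee_pos: [0.5249, -0.0864, 0.2737]
ee_rot: [-1.43, -2.795, 0.0]
wrist_force: [0.2, -0.1, -0.1]
width: 0.0882
grip_force: 0.0
t 8.45 p [ 0.5249 -0.0864  0.2737] yang 35.8 w 0.0882 g 0.0 F [ 0.2 -0.1 -0.1] j6 -0.81
```

View pics/z2.png

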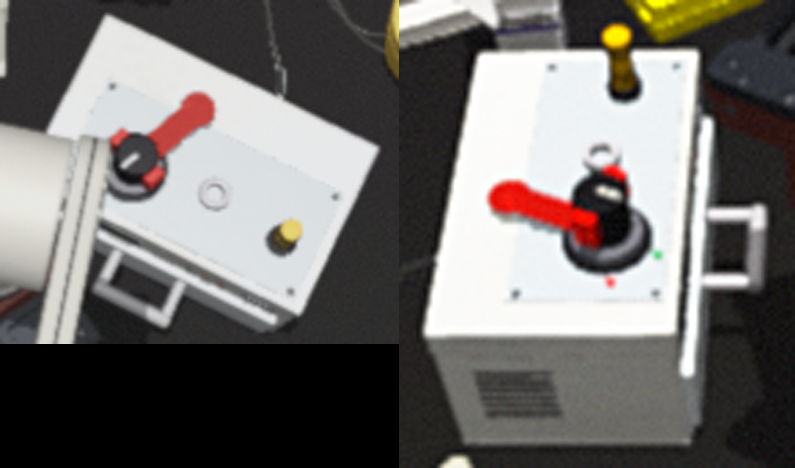

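The selector is at release, tabs out; the leaf is swung clear and the hole is uncovered (top (392.8,200.2), side (256.7,198.3)).

```bash
python3 - <<'E'
from h import *
h,e=tri((392.8,200.2),(256.7,198.3));print("hole",h,e,onz("top",392.8,200.2,.142),onz("side",256.7,198.3,.142))
st(.588,-.3295,.152)
E
python3 -m inch '[[[-1,0.3,-1,0,0],[-1,0.3,-1,0,0],[-1,0.3,-1,0,0],[-1,0.3,-1,0,0],[-1,0.3,-1,0,0],[-1,0.3,-1,0,0],[-1,0.25,-1,0,0],[-1,0.25,-1,0,0],[-1,0.25,-1,0,0],[-1,0.25,-1,0,0],[-1,0.25,-1,0,0],[-1,0.25,-1,0,0],[-1,0,-0.2,0,0],[-1,0,0,-1,0],[-1,0,0,-1,0],[-1,0,0,0,0]]]'
python3 -c "
from h import *
st(.588,-.3295,.152)"
```

```text
hole [ 0.62462813 -0.27429349  0.13532901] 0.00247484662980065 [ 0.6243849  -0.27396984  0.142     ] [ 0.624992   -0.26722295  0.142     ]
t 8.55 p [ 0.5283 -0.0886  0.2743] yang 35.8 w 0.0878 g 0.0 F [ 1.3  0.5 -0.7] j6 -0.81
x need 2.99 units y need -12.05 units z need -6.11 units 
clock: 9.88
ee_pos: [0.5923, -0.3324, 0.2293]
ee_rot: [-1.431, -2.79, -0.0]
wrist_force: [-0.3, 0.1, -0.5]
width: 0.0877
grip_force: 0.0
t 9.88 p [ 0.5923 -0.3324  0.2293] yang 35.7 w 0.0877 g 0.0 F [-0.3  0.1 -0.5] j6 -1.15
x need -0.21 units y need 0.14 units z need -3.87 units
```

```bash
python3 -m inch '[[[-1,0,0,-1,0],[-1,0,0,0,0],[-1,0,0,0,0]]]'
python3 -c "
from h import *
st(.588,-.3295,.152)"
```

```text
clock: 10.13
ee_pos: [0.5938, -0.3326, 0.2135]
ee_rot: [-1.432, -2.795, -0.0]
wrist_force: [0.6, 0.4, 0.7]
width: 0.088
grip_force: 0.0
t 10.13 p [ 0.5938 -0.3326  0.2135] yang 35.8 w 0.0880 g 0.0 F [0.6 0.4 0.7] j6 -1.15
x need -0.29 units y need 0.15 units z need -3.07 units
```

```bash
python3 -m inch '[[[-1,-0.29,0.15,0,0],[-1,0,0,-0.8,0],[-1,0,0,-0.8,0],[-1,0,0,-0.8,0],[-1,0,0,-0.67,0],[-1,0,0,0,0],[0.5,0,0,0,0],[1,0,0,0,0],[1,0,0,0,0],[1,0,0,0,0],[1,0,0,0,0],[1,0,0,0,0],[1,0,0,0,0],[1,0,0,0,0],[1,0,0,0,0]]]' 25
python3 -c "
from h import *
st()"
```

```text
clock: 11.38
ee_pos: [0.5882, -0.3297, 0.1523]
ee_rot: [-1.432, -2.796, -0.0]
wrist_force: [0.3, -0.3, -0.6]
width: 0.0316
grip_force: 0.0
t 11.38 p [ 0.5882 -0.3297  0.1523] yang 35.8 w 0.0316 g 0.0 F [ 0.3 -0.3 -0.6] j6 -1.15
```

```bash
python3 -m inch '[[[1,0,0,0,0],[1,0,0,0,0],[1,0,0,0,0],[1,0,0,0,0],[1,0,0,0,0],[1,0,0,0.5,0],[1,0,0,0.5,0],[1,0,0,0.5,0],[1,0,0,0.5,0],[1,0,0,0.5,0],[1,0,0,0.5,0],[1,0,0,0.5,0],[1,0,0,0.5,0],[1,0,0,0.4,0],[1,0,0,0,0],[1,0,0,0,0]]]' 25
python3 - <<'E'
from h import *
st()
s=capture("side");t=capture("top")
for n,im in(("top",t),("side",s)):print([b for b in blobs(im,(20,120,60),(35,255,255),10)[0]])
A=cv2.resize(t[130:255,355:460],None,fx=3,fy=3,interpolation=cv2.INTER_CUBIC)
B=cv2.resize(s[130:260,200:310],None,fx=3.6,fy=3.6,interpolation=cv2.INTER_CUBIC)
W=np.zeros((470,715,3),np.uint8);W[:A.shape[0],:A.shape[1]]=A;W[:B.shape[0],315:315+B.shape[1]]=B;cv2.imwrite("pics/z3.png",W)
E
```

```text
clock: 12.72
ee_pos: [0.5884, -0.3298, 0.2408]
ee_rot: [1.432, 2.795, -0.0]
wrist_force: [-0.0, 0.1, -1.2]
width: 0.0177
grip_force: 25.0
t 12.72 p [ 0.5884 -0.3298  0.2408] yang 35.8 w 0.0177 g 25.0 F [-0.   0.1 -1.2] j6 -1.15

[((np.float64(279.9), np.float64(57.8)), [278, 56, 5, 5, 22]), ((np.float64(467.0), np.float64(122.3)), [457, 111, 33, 28, 127]), ((np.float64(495.9), np.float64(154.0)), [489, 149, 15, 10, 32]), ((np.float64(484.7), np.float64(278.7)), [477, 256, 21, 46, 445]), ((np.float64(490.0), np.float64(272.5)), [489, 270, 3, 6, 12]), ((np.float64(493.6), np.float64(275.8)), [493, 273, 2, 7, 11]), ((np.float64(487.2), np.float64(276.3)), [486, 274, 3, 6, 12]), ((np.float64(490.5), np.float64(281.0)), [490, 279, 2, 5, 10]), ((np.float64(494.5), np.float64(284.3)), [494, 282, 2, 6, 11])]
[((np.float64(236.0), np.float64(112.8)), [233, 110, 8, 7, 21]), ((np.float64(258.3), np.float64(139.1)), [256, 133, 6, 14, 43]), ((np.float64(281.9), np.float64(151.5)), [259, 138, 44, 29, 783]), ((np.float64(175.3), np.float64(194.4)), [146, 165, 48, 46, 918]), ((np.float64(571.5), np.float64(214.0)), [563, 210, 17, 11, 94]), ((np.float64(148.8), np.float64(301.3)), [146, 298, 7, 7, 41])]
```

View pics/z3.png

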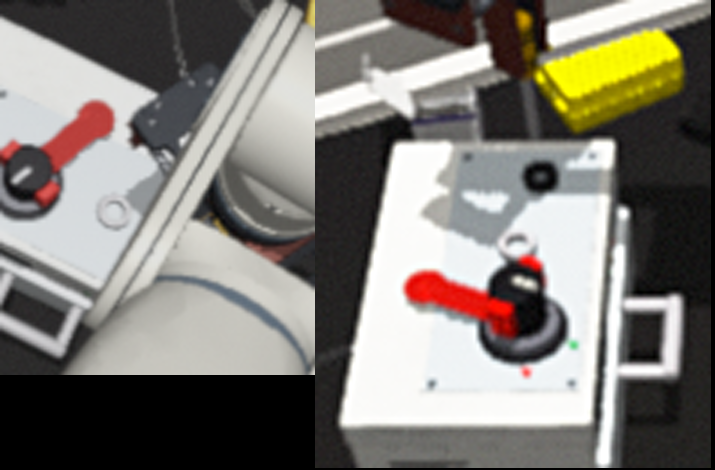

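Key is in hand and clear of its bush (side: stow hole at (262.8,179.2), access hole (255.6,198.1)).

```bash
python3 - <<'E'
from h import *
a=onz("side",262.8,179.2,.142);b=onz("side",255.6,198.1,.142);print(a,b,b-a)
E
python3 -m inch '[[[1,0.45,0.7,0,0],[1,0.45,0.7,0,0],[1,0.45,0.7,0,0],[1,0.45,0.6,0,0],[1,0,0,0,0],[1,0,0,0,0]]]'
python3 -c "
from h import *
st(.625,-.2752,.2)"
```

```text
[ 0.58929841 -0.32158745  0.142     ] [ 0.62715407 -0.26899044  0.142     ] [0.03785566 0.05259701 0.        ]
clock: 13.32
ee_pos: [0.6251, -0.2741, 0.24]
ee_rot: [-1.428, -2.798, 0.0]
wrist_force: [-0.1, -0.9, -0.9]
width: 0.0177
grip_force: 25.0
t 13.32 p [ 0.6251 -0.2741  0.24  ] yang 35.9 w 0.0177 g 25.0 F [-0.1 -0.9 -0.9] j6 -1.06
x need -0.01 units y need -0.05 units z need -2.00 units
```

```bash
python3 -m inch '[[[1,0,-0.03,-0.5,0],[1,0,0,-0.5,0],[1,0,0,-0.5,0],[1,0,0,-0.5,0],[1,0,0,-0.4,0],[1,0,0,0,0],[1,0,0,0,0]]]'
python3 -c "
from h import *
st(.625,-.2752,.154)"
```

```text
clock: 13.9
ee_pos: [0.6238, -0.2764, 0.1913]
ee_rot: [-1.432, -2.794, 0.0]
wrist_force: [0.3, 0.5, 0.1]
width: 0.0175
grip_force: 25.0
t 13.90 p [ 0.6238 -0.2764  0.1913] yang 35.7 w 0.0175 g 25.0 F [0.3 0.5 0.1] j6 -1.06
x need 0.06 units y need 0.06 units z need -1.87 units
```

Tip is 20 mm into the hole, no force. Push on.

```bash
python3 -m inch '[[[1,0.06,0.06,-0.4,0],[1,0,0,-0.4,0],[1,0,0,-0.4,0],[1,0,0,-0.35,0],[1,0,0,-0.35,0],[1,0,0,0,0],[1,0,0,0,0],[1,0,0,0,0]]]'
python3 - <<'E'
from h import *
st(z=.154)
t=capture("top");A=cv2.resize(t[130:330,290:460],None,fx=3,fy=3);s=capture("side")[150:320,200:350];B=cv2.resize(s,None,fx=1.9,fy=1.9)
W=np.zeros((600,795,3),np.uint8);W[:600,:510]=A;W[:B.shape[0],510:510+B.shape[1]]=B;cv2.imwrite("pics/z4.png",W)
E
```

```text
clock: 14.57
ee_pos: [0.6255, -0.2751, 0.1545]
ee_rot: [-1.432, -2.796, 0.0]
wrist_force: [-0.4, 0.3, 2.0]
width: 0.0177
grip_force: 25.0
t 14.57 p [ 0.6255 -0.2751  0.1545] yang 35.8 w 0.0177 g 25.0 F [-0.4  0.3  2. ] j6 -1.06
z need -0.02 units
```

View pics/z4.png

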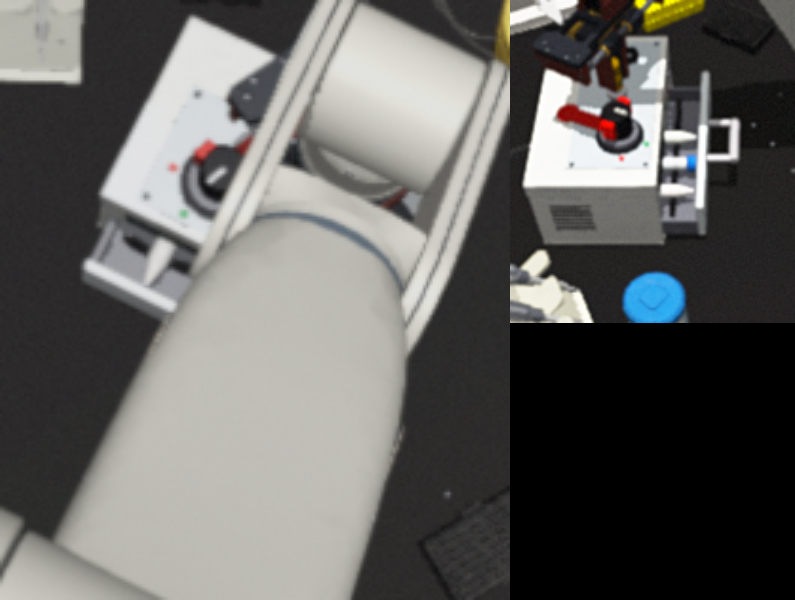

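The drawer is out; at least three tubes are visible in it. Now stow the key.

```bash
python3 -m inch '[[[1,0,0,1,0],[1,0,0,1,0],[1,0,0,1,0],[1,0,0,1,0],[1,0,0,0.3,0],[1,-0.45,-0.7,0,0],[1,-0.45,-0.7,0,0],[1,-0.45,-0.7,0,0],[1,-0.5,-0.62,0,0],[1,0,0,0,0],[1,0,0,0,0]]]'
python3 -c "
from h import *
st(.5882,-.3298,.1535)"
```

```text
clock: 15.58
ee_pos: [0.587, -0.3308, 0.2393]
ee_rot: [-1.435, -2.793, -0.0]
wrist_force: [0.4, 0.6, -0.2]
width: 0.0174
grip_force: 25.0
t 15.58 p [ 0.587  -0.3308  0.2393] yang 35.6 w 0.0174 g 25.0 F [ 0.4  0.6 -0.2] j6 -1.15
x need 0.06 units y need 0.05 units z need -4.29 units
```

```bash
python3 -m inch '[[[1,0.06,0.05,-0.5,0],[1,0,0,-0.5,0],[1,0,0,-0.5,0],[1,0,0,-0.5,0],[1,0,0,-0.5,0],[1,0,0,0,0]]]'
python3 -c "
from h import *
st(.5882,-.3298,.1535)"
```

```text
clock: 16.08
ee_pos: [0.5884, -0.3274, 0.187]
ee_rot: [-1.429, -2.792, -0.0]
wrist_force: [-0.8, 0.7, -1.2]
width: 0.0173
grip_force: 25.0
t 16.08 p [ 0.5884 -0.3274  0.187 ] yang 35.8 w 0.0173 g 25.0 F [-0.8  0.7 -1.2] j6 -1.15
x need -0.01 units y need -0.12 units z need -1.67 units
```

```bash
python3 -m inch '[[[1,0,-0.06,-0.5,0],[1,0,0,-0.5,0],[1,0,0,-0.4,0],[1,0,0,-0.27,0],[1,0,0,0,0],[0.5,0,0,0,0],[0,0,0,0,0],[-0.5,0,0,0,0],[-1,0,0,0,0],[-1,0,0,0,0],[-1,0,0,0.5,0],[-1,0,0,1,0],[-1,0,0,1,0],[-1,0,0,1,0],[-1,-1,0.3,1,0],[-1,-1,0.3,0,0],[-1,-1,0.3,0,0],[-1,-1,0.5,0,0],[-1,-1,0.5,0,0],[-1,0,0,0,0]]]'
python3 - <<'E'
from h import *
st()
E
```

```text
clock: 17.75
ee_pos: [0.4866, -0.2901, 0.2477]
ee_rot: [-1.432, -2.794, -0.0]
wrist_force: [0.4, 0.5, 0.8]
width: 0.0878
grip_force: 0.0
t 17.75 p [ 0.4866 -0.2901  0.2477] yang 35.7 w 0.0878 g 0.0 F [0.4 0.5 0.8] j6 -1.18
```

```bash
python3 - <<'E'
from h import *
th=np.radians(-25.4);R=np.array([[np.cos(th),-np.sin(th)],[np.sin(th),np.cos(th)]]);o=np.array([.6518,-.2659])
p=onz("top",364.8,240.9,.067)[:2];print("closed handle",p,(R.T@(p-o)).round(4))
t=capture("top");A=cv2.resize(t[130:330,260:460],None,fx=3,fy=3);s=capture("side")[150:320,220:370];B=cv2.resize(s,None,fx=1.3,fy=1.3)
W=np.zeros((600,795,3),np.uint8);W[:600,:600]=A;W[:B.shape[0],600:600+B.shape[1]]=B;cv2.imwrite("pics/z5.png",W)
E
```

```text
closed handle [ 0.5414341  -0.21925791] [-0.1197 -0.0052]
```

View pics/z5.png

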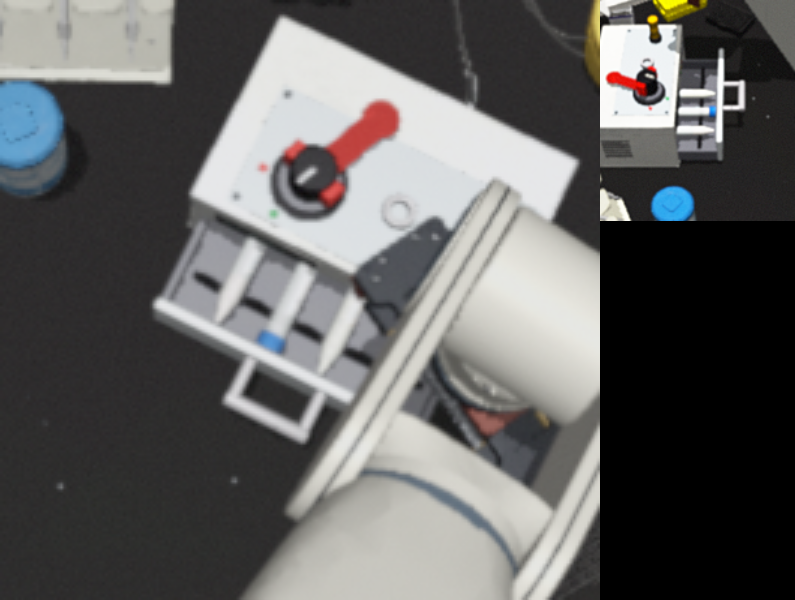

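Drawer handle bar runs from top (336.3,264) to (362,275.7). Three tubes show at crop (240,280), (287,310), (340,325).

```bash
python3 - <<'E'
from h import *
th=np.radians(-25.4);R=np.array([[np.cos(th),-np.sin(th)],[np.sin(th),np.cos(th)]]);o=np.array([.6518,-.2659])
a,b=[onz("top",260+u/3,130+v/3,.069)[:2] for u,v in((229,402),(306,437))]
p=(a+b)/2;d=a-b;print("bar",p,"ang",np.degrees(np.arctan2(d[1],d[0])),np.linalg.norm(d),"local",R.T@(p-o))
print("nom",R@np.array([-.195,0])+o)
st(*p,.05,-25.4)
E
```

```text
bar [ 0.47290646 -0.18383686] ang 66.84136071336775 0.06499793126421935 local [-0.19680061 -0.00260319]
nom [ 0.47564962 -0.18225765]
t 17.85 p [ 0.4899 -0.2919  0.2481] yang 35.7 w 0.0878 g 0.0 F [ 1.  -1.  -1.4] j6 -1.18
x need -0.85 units y need 5.40 units z need -9.90 units yaw need -15.29 units
```

```bash
python3 -m inch '[[[-1,-0.1,0.6,0,-1],[-1,-0.1,0.6,0,-1],[-1,-0.1,0.6,0,-1],[-1,-0.1,0.6,0,-1],[-1,-0.1,0.6,0,-1],[-1,-0.1,0.6,0,-1],[-1,-0.1,0.6,0,-1],[-1,-0.1,0.6,0,-1],[-1,-0.1,0.6,0,-1],[0.18,0,0,0,-1],[0.18,0,0,0,-1],[0.18,0,0,-1,-1],[0.18,0,0,-1,-1],[0.18,0,0,-1,-1],[0.18,0,0,-1,-1],[0.18,0,0,-1,-0.2],[0.18,0,0,0,0],[0.18,0,0,0,0]]]'
python3 -c "
from h import *
st(.4735,-.1835,.052,-25)"
```

```text
clock: 19.35
ee_pos: [0.4723, -0.1838, 0.1465]
ee_rot: [-2.649, -1.687, 0.001]
wrist_force: [0.2, 0.3, 0.2]
width: 0.0368
grip_force: 0.0
t 19.35 p [ 0.4723 -0.1838  0.1465] yang -25.0 w 0.0368 g 0.0 F [0.2 0.3 0.2] j6 0.04
x need 0.06 units y need 0.02 units z need -4.72 units yaw need -0.00 units
```

```bash
python3 -m inch '[[[0.18,0.06,0,-0.7,0],[0.18,0,0,-0.7,0],[0.18,0,0,-0.7,0],[0.18,0,0,-0.7,0],[0.18,0,0,-0.7,0],[0.18,0,0,-0.7,0],[0.18,0,0,-0.4,0],[0.18,0,0,0,0],[1,0,0,0,0],[1,0,0,0,0],[1,0,0,0,0],[1,0,0,0,0],[1,0,0,0,0],[1,0,0,0,0]]]' 20
python3 -c "
from h import *
st()"
```

```text
clock: 20.52
ee_pos: [0.4736, -0.184, 0.0557]
ee_rot: [2.649, 1.686, 0.002]
wrist_force: [-0.2, 0.2, 6.4]
width: 0.0113
grip_force: 20.0
t 20.52 p [ 0.4736 -0.184   0.0557] yang -25.0 w 0.0113 g 20.0 F [-0.2  0.2  6.4] j6 0.04
```

```bash
python3 -m inch '[[[1,-0.4,0.187,0,0],[1,-0.4,0.187,0,0],[1,-0.4,0.187,0,0],[1,-0.4,0.187,0,0],[1,-0.4,0.187,0,0],[1,-0.4,0.187,0,0],[1,-0.4,0.187,0,0],[1,-0.3,0.14,0,0],[1,0,0,0,0],[1,0,0,0,0]]]' 20
python3 -c "
from h import *
st()"
```

```text
clock: 21.35
ee_pos: [0.4112, -0.1547, 0.0556]
ee_rot: [2.649, 1.686, 0.002]
wrist_force: [1.5, 0.7, 8.8]
width: 0.0114
grip_force: 20.0
t 21.35 p [ 0.4112 -0.1547  0.0556] yang -25.0 w 0.0114 g 20.0 F [1.5 0.7 8.8] j6 0.05
```

```bash
python3 -m inch '[[[0.3,0,0,0,0],[0.18,0,0,0,0],[0.18,0,0,0,0],[0.18,0,0,0,0],[0.18,0,0,0.5,0],[0.18,0,0,1,0],[0.18,0,0,1,0],[0.18,0,0,1,0],[-1,0,0,1,0],[-1,0,0,1,0],[-1,0,0,1,0],[-1,0,1,1,0],[-1,0,1,1,0],[-1,0,1,0,0],[-1,0,1,0,0],[-1,0,1,0,0],[-1,0,1,0,0],[-1,0,0,0,0]]]' 20
python3 - <<'E'
from h import *
st()
t=capture("top");s=capture("side");cv2.imwrite("pics/t6.png",t);cv2.imwrite("pics/s6.png",s)
A=cv2.resize(t[120:320,280:460],None,fx=2.5,fy=2.5);B=cv2.resize(s[150:300,220:340],None,fx=2.9,fy=2.9)
W=np.zeros((500,800,3),np.uint8);W[:500,:450]=A;W[:B.shape[0],450:450+B.shape[1]]=B;cv2.imwrite("pics/z6.png",W)
E
```

```text
clock: 22.85
ee_pos: [0.4102, -0.0326, 0.2254]
ee_rot: [-2.648, -1.689, -0.0]
wrist_force: [0.2, 0.5, -0.2]
width: 0.0883
grip_force: 0.0
t 22.85 p [ 0.4102 -0.0326  0.2254] yang -24.9 w 0.0883 g 0.0 F [ 0.2  0.5 -0.2] j6 0.33
```

View pics/z6.png

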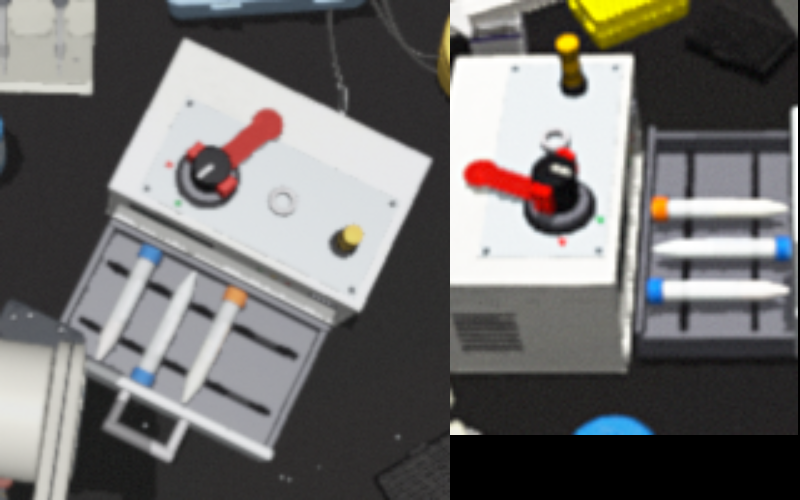

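Three tubes: top mids (330.4,241.2), (346.8,250.4), (364,258.8); side mids (312.8,250.2), (314.1,235.5), (313.1,221.9). The fourth saddle is empty, key is stowed.

```bash
python3 - <<'E'
from h import *
th=np.radians(-25.1);R=np.array([[np.cos(th),-np.sin(th)],[np.sin(th),np.cos(th)]]);o=np.array([.6518,-.2659])
for n,a,b in(("A",(330.4,241.2),(312.8,250.2)),("B",(346.8,250.4),(314.1,235.5)),("C",(364,258.8),(313.1,221.9))):
    p,e=tri(a,b);print(n,p.round(4),"%.4f"%e,"loc",(R.T@(p[:2]-o)).round(4), "top@.06",onz("top",*a,.06)[:2].round(4),"side",onz("side",*b,.06)[:2].round(4))
im=cv2.imread("pics/t6.png")
h=cv2.cvtColor(im,cv2.COLOR_BGR2HSV)
# carrier + combs
m=cv2.inRange(h,np.array((100,100,60)),np.array((125,255,255)));k=np.zeros_like(m);k[230:330,120:250]=m[230:330,120:250]
k=cv2.morphologyEx(k,cv2.MORPH_CLOSE,np.ones((9,9)));c=max(cv2.findContours(k,0,1)[0],key=cv2.contourArea);P=np.array([onz("top",*q,.0125)[:2] for q in cv2.boxPoints(cv2.minAreaRect(c))]);print("carrier",P.mean(0),[(P[i]-P[i-1]).round(4).tolist() for i in range(4)])
r=cv2.inRange(h,np.array((0,0,120)),np.array((180,70,255)));r&=cv2.erode(k,np.ones((5,5)))
n,l,s,cc=cv2.connectedComponentsWithStats(r)
for i in range(1,n):
    if s[i,4]<60:continue
    yy,xx=np.where(l==i);vx,vy,x0,y0=cv2.fitLine(np.c_[xx,yy].astype(np.float32),2,0,.01,.01).ravel();tt=(xx-x0)*vx+(yy-y0)*vy
    a,b=[onz("top",x0+q*vx,y0+q*vy,.027)[:2] for q in(tt.min(),tt.max())];print("comb",(a+b)/2,np.linalg.norm(a-b),np.degrees(np.arctan2(*(b-a)[::-1])))
print(camera_info("top")["world_to_cam"])
E
```

```text
A [ 0.5406 -0.1392  0.0412] 0.0036 loc [-0.1545  0.0676] top@.06 [ 0.5396 -0.1395] side [ 0.5443 -0.125 ]
B [ 0.5195 -0.1782  0.0433] 0.0036 loc [-0.157   0.0232] top@.06 [ 0.519  -0.1781] side [ 0.523  -0.1648]
C [ 0.5019 -0.22    0.042 ] 0.0007 loc [-0.1552 -0.022 ] top@.06 [ 0.5003 -0.2186] side [ 0.5074 -0.2058]
carrier [0.4475178  0.21380012] [[0.0435, 0.2133], [0.1529, -0.0289], [-0.0459, -0.2151], [-0.1506, 0.0307]]
comb [0.47464891 0.20019278] 0.19563012582236564 -101.68626994448157
comb [0.41634909 0.21292702] 0.19669451793316206 -101.6178756029561
[[ 0.02342264 -0.9995574   0.01834097 -0.12458127]
 [-0.98997707 -0.02574613 -0.13886157  0.5481529 ]
 [ 0.13927232 -0.01490463 -0.99014195  1.42635153]
 [ 0.          0.          0.          1.        ]]
```

```bash
python3 -m inch '[[[0.18,0.33,-0.27,0,1],[0.18,0.33,-0.27,0,1],[0.18,0.33,-0.27,0,1],[0.18,0.33,-0.27,0,1],[0.18,0.33,-0.27,0,1],[0.18,0.33,-0.27,0,1],[0.18,0.33,-0.27,0,1],[0.18,0.33,-0.27,0,1],[0.18,0.33,-0.27,0,1],[0.18,0.33,-0.27,0,1],[0.18,0.33,-0.27,0,1],[0.18,0.33,-0.27,0,1],[0.18,0.33,-0.27,0,1],[0.18,0.33,-0.27,0,1],[0.18,0.33,-0.27,0,1],[0.18,0.33,-0.27,0,1],[0.18,0.33,-0.27,0,1],[0.18,0.33,-0.27,0,1],[0.18,0.33,-0.27,0,1],[0.18,0.2,-0.15,0,1]]]' 15
python3 -m inch '[[[0.18,0,0,-1,1],[0.18,0,0,-1,1],[0.18,0,0,-1,0.45],[0.18,0,0,-1,0],[0.18,0,0,-1,0],[0.18,0,0,0,0],[0.18,0,0,0,0]]]'
python3 -c "
from h import *
st(.5398,-.1387,.033,64.9)"
```

```text
clock: 24.62
ee_pos: [0.5405, -0.1423, 0.2249]
ee_rot: [-0.943, -2.997, 0.001]
wrist_force: [-1.2, 0.7, 0.4]
width: 0.036
grip_force: 0.0
clock: 25.2
ee_pos: [0.5393, -0.1412, 0.1242]
ee_rot: [-0.687, -3.063, 0.0]
wrist_force: [-0.0, -0.3, 0.5]
width: 0.0359
grip_force: 0.0
t 25.20 p [ 0.5393 -0.1412  0.1242] yang 64.7 w 0.0359 g 0.0 F [-0.  -0.3  0.5] j6 -1.41
x need 0.02 units y need 0.12 units z need -4.56 units yaw need 0.05 units
```

```bash
python3 -m inch '[[[0.18,0.02,0.12,-0.8,0.05],[0.18,0,0,-0.8,0],[0.18,0,0,-0.8,0],[0.18,0,0,-0.8,0],[0.18,0,0,-0.6,0],[0.18,0,0,-0.4,0],[0.18,0,0,-0.35,0],[0.18,0,0,0,0],[0.18,0,0,0,0]]]' 15
python3 -c "
from h import *
st(.5398,-.1387,.033,64.9)"
```

```text
clock: 25.95
ee_pos: [0.5409, -0.138, 0.0341]
ee_rot: [0.681, 3.067, -0.0]
wrist_force: [-0.4, -0.0, -0.1]
width: 0.0359
grip_force: 0.0
t 25.95 p [ 0.5409 -0.138   0.0341] yang 65.0 w 0.0359 g 0.0 F [-0.4 -0.  -0.1] j6 -1.40
x need -0.05 units y need -0.03 units z need -0.06 units yaw need -0.01 units
```

```bash
python3 -m inch '[[[1,0,0,0,0],[1,0,0,0,0],[1,0,0,0,0],[1,0,0,0,0],[1,0,0,0,0],[1,0,0,0,0],[1,0,0,0.5,0],[1,0,0,1,0],[1,0,0,1,0],[1,0,0,1,0],[1,0,0,1,0],[1,0,0,1,0],[1,0,0,0,0]]]' 15
python3 - <<'E'
from h import *
st(.4592,.2723,.15,78.4)
t=capture("top");s=capture("side");A=cv2.resize(t[120:320,120:460],(800,470));cv2.imwrite("pics/z7.png",A)
E
```

```text
clock: 27.03
ee_pos: [0.5428, -0.1385, 0.1481]
ee_rot: [0.68, 3.061, -0.001]
wrist_force: [1.8, -0.6, 0.1]
width: 0.0156
grip_force: 15.0
t 27.03 p [ 0.5428 -0.1385  0.1481] yang 65.0 w 0.0156 g 15.0 F [ 1.8 -0.6  0.1] j6 -1.40
x need -4.18 units y need 20.54 units z need 0.09 units yaw need 3.36 units
```

View pics/z7.png

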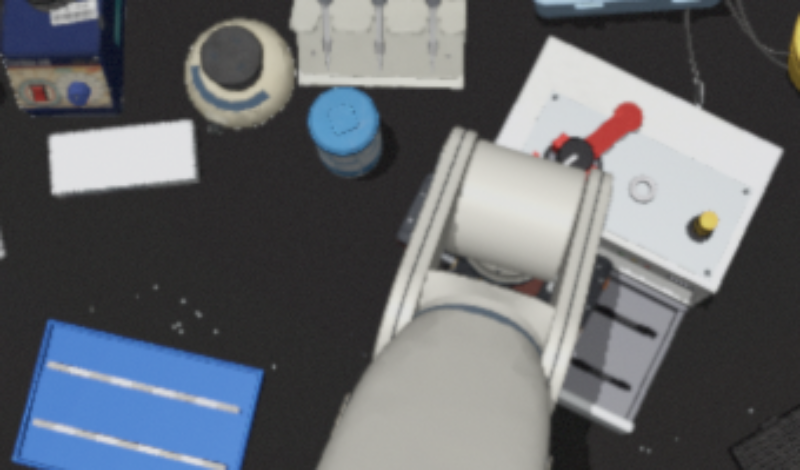

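Tube is held (15.6 mm); the carrier is unmoved at bottom left. Moving over its +67.5 saddle.

```bash
cat >> h.py <<'E'
def carrier(show=True):
    im=capture("top");h=cv2.cvtColor(im,cv2.COLOR_BGR2HSV)
    k=cv2.inRange(h,np.array((100,100,60)),np.array((125,255,255)));k[:, :60]=0;k[:225]=0;k[:,260:]=0
    k=cv2.morphologyEx(k,cv2.MORPH_CLOSE,np.ones((9,9)));c=max(cv2.findContours(k,0,1)[0],key=cv2.contourArea)
    q=cv2.minAreaRect(c);P=np.array([onz("top",*v,.0125)[:2] for v in cv2.boxPoints(q)])
    e=max((P[i]-P[i-1] for i in range(4)),key=np.linalg.norm);a=np.degrees(np.arctan2(e[1],e[0]))%180-90
    ce=P.mean(0);print("carrier",ce.round(4),"yaw %.1f"%a,"len",sorted(np.linalg.norm(P[i]-P[i-1]).round(3) for i in (0,1)))
    Y=np.array([-np.sin(np.radians(a)),np.cos(np.radians(a))])
    for y in(.0675,.0225,-.0225,-.0675):print("  saddle",y,(ce+Y*y).round(4))
E
python3 -c "
from h import *
carrier()"
python3 -m inch '[[[1,-0.2,1,0,0.17],[1,-0.2,1,0,0.17],[1,-0.2,1,0,0.17],[1,-0.2,1,0,0.17],[1,-0.2,1,0,0.17],[1,-0.2,1,0,0.17],[1,-0.2,1,0,0.17],[1,-0.2,1,0,0.17],[1,-0.2,1,0,0.17],[1,-0.2,1,0,0.17],[1,-0.2,1,0,0.17],[1,-0.2,1,0,0.17],[1,-0.2,1,0,0.17],[1,-0.2,1,0,0.17],[1,-0.2,1,0,0.17],[1,-0.2,1,0,0.17],[1,-0.2,1,0,0.17],[1,-0.2,1,0,0.17],[1,-0.2,1,0,0.17],[1,-0.2,1,0,0.17]]]' 15
python3 -m inch '[[[1,-0.1,0.5,-0.5,0],[1,0,0,-1,0],[1,0,0,-1,0],[1,0,0,-0.5,0],[1,0,0,0,0],[1,0,0,0,0]]]' 15
python3 -c "
from h import *
st(.4592,.2723,.013,78.4)"
```

```text
carrier [0.4025 0.2216] yaw -11.7 len [np.float64(0.156), np.float64(0.235)]
  saddle 0.0675 [0.4162 0.2877]
  saddle 0.0225 [0.4071 0.2436]
  saddle -0.0225 [0.398  0.1995]
  saddle -0.0675 [0.3889 0.1554]
clock: 28.85
ee_pos: [0.4594, 0.2626, 0.1424]
ee_rot: [-0.312, -3.124, 0.003]
wrist_force: [0.4, -0.1, -0.3]
width: 0.0157
grip_force: 15.0
clock: 29.35
ee_pos: [0.458, 0.2714, 0.0828]
ee_rot: [-0.314, -3.124, 0.002]
wrist_force: [0.3, -0.4, -0.1]
width: 0.0152
grip_force: 15.0
t 29.35 p [0.458  0.2714 0.0828] yang 78.5 w 0.0152 g 15.0 F [ 0.3 -0.4 -0.1] j6 -0.86
x need 0.06 units y need 0.05 units z need -3.49 units yaw need -0.03 units
```

The carrier was knocked about 4 cm towards the robot; retargeting (check via combs in picture z7, mid at (177.7,296.9)).

```bash
python3 -c "
from h import *
print(onz('top',177.7,296.9,.027))
carrier(); st(.4162,.2877)"
python3 -m inch '[[[1,-0.7,0.27,0,0],[1,-0.7,0.27,0,0],[1,-0.7,0.27,0,0],[1,0,0,0,0],[1,0,0,0,0]]]' 15
python3 -c "
from h import *
st(.416,.2877,.013,78.3)"
```

```text
[0.40141101 0.21834398 0.027     ]
carrier [0.397  0.1943] yaw -11.5 len [np.float64(0.154), np.float64(0.179)]
  saddle 0.0675 [0.4104 0.2604]
  saddle 0.0225 [0.4014 0.2163]
  saddle -0.0225 [0.3925 0.1722]
  saddle -0.0675 [0.3835 0.1281]
t 29.40 p [0.4587 0.2718 0.0837] yang 78.5 w 0.0156 g 15.0 F [ 0.6 -0.5 -0.2] j6 -0.86
x need -2.12 units y need 0.80 units 
clock: 29.82
ee_pos: [0.4154, 0.2889, 0.0844]
ee_rot: [0.31, 3.126, 0.0]
wrist_force: [-0.7, 0.1, -0.0]
width: 0.0153
grip_force: 15.0
t 29.82 p [0.4154 0.2889 0.0844] yang 78.7 w 0.0153 g 15.0 F [-0.7  0.1 -0. ] j6 -0.79
x need 0.03 units y need -0.06 units z need -3.57 units yaw need -0.09 units
```

```bash
python3 -m inch '[[[1,0.03,-0.06,-0.6,-0.08],[1,0,0,-0.6,0],[1,0,0,-0.6,0],[1,0,0,-0.6,0],[1,0,0,-0.5,0],[1,0,0,-0.4,0],[1,0,0,-0.25,0],[1,0,0,0,0],[1,0,0,0,0]]]' 15
python3 -c "
from h import *
st(.416,.2877,.013,78.3)"
```

```text
clock: 30.57
ee_pos: [0.4175, 0.2872, 0.0126]
ee_rot: [0.322, 3.125, 0.0]
wrist_force: [-0.8, -0.4, -0.9]
width: 0.0154
grip_force: 15.0
t 30.57 p [0.4175 0.2872 0.0126] yang 78.2 w 0.0154 g 15.0 F [-0.8 -0.4 -0.9] j6 -0.79
x need -0.08 units y need 0.02 units z need 0.02 units yaw need 0.02 units
```

```bash
python3 -m inch '[[[0.5,0,0,0,0],[0.18,0,0,0,0],[0.18,0,0,0,0],[0.18,0,0,0,0],[0.18,0,0,0.5,0],[0.18,0,0,1,0],[0.18,0,0,1,0],[0.18,0,0,1,0],[0.18,0,0,1,0],[0.18,0,0,1,0],[0.18,0,0,1,0],[0.18,0.25,-1,0,-0.2],[0.18,0.25,-1,0,-0.2],[0.18,0.25,-1,0,-0.2],[0.18,0.25,-1,0,-0.2],[0.18,0.25,-1,0,-0.2],[0.18,0.25,-1,0,-0.2],[0.18,0.25,-1,0,-0.2],[0.18,0.25,-1,0,-0.2],[0.18,0.25,-1,0,-0.2]]]' 15
python3 -m inch '[[[0.18,0.25,-1,0,-0.2],[0.18,0.25,-1,0,-0.2],[0.18,0.25,-1,0,-0.2],[0.18,0.25,-1,0,-0.2],[0.18,0.25,-1,0,-0.2],[0.18,0.25,-1,0,-0.2],[0.18,0.25,-1,0,-0.2],[0.18,0.25,-1,0,-0.2],[0.18,0,0,0,0],[0.18,0,0,0,0]]]' 15
python3 - <<'E'
from h import *
st(.5207,-.1793,.033,64.9)
carrier()
t=capture("top");A=cv2.resize(t[220:330,100:260],(640,440));cv2.imwrite("pics/z8.png",A)
E
```

```text
clock: 32.23
ee_pos: [0.4623, 0.1061, 0.1437]
ee_rot: [0.518, 3.098, 0.0]
wrist_force: [0.8, 0.4, -0.1]
width: 0.0361
grip_force: 0.0
clock: 33.07
ee_pos: [0.5022, -0.0535, 0.1434]
ee_rot: [0.692, 3.064, 0.0]
wrist_force: [-0.5, 0.5, 0.1]
width: 0.0362
grip_force: 0.0
t 33.07 p [ 0.5022 -0.0535  0.1434] yang 64.5 w 0.0362 g 0.0 F [-0.5  0.5  0.1] j6 -1.26
x need 0.92 units y need -6.29 units z need -5.52 units yaw need 0.09 units

carrier [0.4023 0.2217] yaw -11.8 len [np.float64(0.156), np.float64(0.235)]
  saddle 0.0675 [0.4162 0.2877]
  saddle 0.0225 [0.4069 0.2437]
  saddle -0.0225 [0.3977 0.1997]
  saddle -0.0675 [0.3885 0.1556]
```

View pics/z8.png

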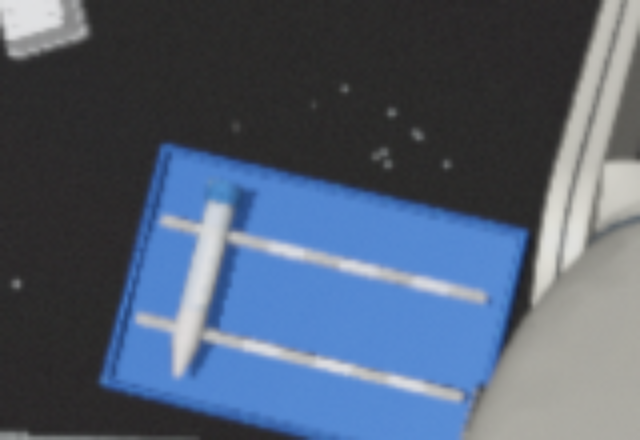

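Tube 1 lies squarely across both combs near (205,275) in the first saddle; the carrier is stable. Next tube B.

```bash
python3 -m inch '[[[0.18,0.15,-1,0,0],[0.18,0.15,-1,0,0],[0.18,0.15,-1,0,0],[0.18,0.15,-1,0,0],[0.18,0.15,-1,0,0.09],[0.18,0.15,-1,0,0],[0.18,0,-0.3,0,0],[0.18,0,0,-0.8,0],[0.18,0,0,-0.8,0],[0.18,0,0,0,0],[0.18,0,0,0,0]]]' 15
python3 -c "
from h import *
st(.5207,-.1793,.034,64.9)"
```

```text
clock: 34.08
ee_pos: [0.5194, -0.1775, 0.1104]
ee_rot: [-0.678, -3.065, -0.001]
wrist_force: [0.6, -0.1, 0.4]
width: 0.0363
grip_force: 0.0
t 34.08 p [ 0.5194 -0.1775  0.1104] yang 65.1 w 0.0363 g 0.0 F [ 0.6 -0.1  0.4] j6 -1.49
x need 0.06 units y need -0.09 units z need -3.82 units yaw need -0.04 units
```

```bash
python3 -m inch '[[[0.18,0.06,-0.09,-0.8,0],[0.18,0,0,-0.8,0],[0.18,0,0,-0.8,0],[0.18,0,0,-0.8,0],[0.18,0,0,-0.6,0],[0.18,0,0,0,0],[0.18,0,0,0,0],[1,0,0,0,0],[1,0,0,0,0],[1,0,0,0,0],[1,0,0,0,0],[1,0,0,0,0],[1,0,0,0,0]]]' 15
python3 -c "
from h import *
st()"
python3 -m inch '[[[1,0,0,0.5,0],[1,0,0,1,0],[1,0,0,1,0],[1,0,0,1,0],[1,0,0,1,0],[1,0,0,1,0],[1,0,0,0,0]]]' 15
python3 -c "
from h import *
st(.4069,.2437,.15,78.3);carrier()"
```

```text
clock: 35.17
ee_pos: [0.522, -0.1809, 0.0355]
ee_rot: [0.68, 3.066, -0.0]
wrist_force: [-0.6, 1.1, 7.0]
width: 0.0156
grip_force: 15.0
t 35.17 p [ 0.522  -0.1809  0.0355] yang 65.0 w 0.0156 g 15.0 F [-0.6  1.1  7. ] j6 -1.49

clock: 35.75
ee_pos: [0.5235, -0.1815, 0.149]
ee_rot: [0.679, 3.061, -0.001]
wrist_force: [1.4, -0.3, 1.1]
width: 0.0156
grip_force: 15.0
t 35.75 p [ 0.5235 -0.1815  0.149 ] yang 65.0 w 0.0156 g 15.0 F [ 1.4 -0.3  1.1] j6 -1.49
x need -5.83 units y need 21.26 units z need 0.05 units yaw need 3.33 units

carrier [0.4025 0.2215] yaw -11.8 len [np.float64(0.155), np.float64(0.235)]
  saddle 0.0675 [0.4163 0.2876]
  saddle 0.0225 [0.4071 0.2436]
  saddle -0.0225 [0.3979 0.1995]
  saddle -0.0675 [0.3888 0.1555]
```

```bash
python3 -m inch '[[[1,-0.28,1,0,0.16],[1,-0.28,1,0,0.16],[1,-0.28,1,0,0.16],[1,-0.28,1,0,0.16],[1,-0.28,1,0,0.16],[1,-0.28,1,0,0.16],[1,-0.28,1,0,0.16],[1,-0.28,1,0,0.16],[1,-0.28,1,0,0.16],[1,-0.28,1,0,0.16],[1,-0.28,1,0,0.16],[1,-0.28,1,0,0.16],[1,-0.28,1,0,0.16],[1,-0.28,1,0,0.16],[1,-0.28,1,0,0.16],[1,-0.28,1,0,0.16],[1,-0.28,1,0,0.16],[1,-0.28,1,0,0.16],[1,-0.28,1,0,0.16],[1,-0.28,1,0,0.16]]]' 15
python3 -m inch '[[[1,-0.2,1,0,0.1],[1,0,0.2,-0.8,0],[1,0,0,-0.8,0],[1,0,0,-0.8,0],[1,0,0,0,0],[1,0,0,0,0]]]' 15
python3 -c "
from h import *
st(.4069,.2428,.014,78.3)"
```

```text
clock: 37.47
ee_pos: [0.4082, 0.2198, 0.144]
ee_rot: [-0.333, -3.122, 0.002]
wrist_force: [0.1, -0.1, -0.1]
width: 0.0153
grip_force: 15.0
clock: 37.97
ee_pos: [0.4043, 0.2426, 0.0958]
ee_rot: [-0.323, -3.122, 0.003]
wrist_force: [-1.4, 0.5, 0.0]
width: 0.0158
grip_force: 15.0
t 37.97 p [0.4043 0.2426 0.0958] yang 78.2 w 0.0158 g 15.0 F [-1.4  0.5  0. ] j6 -0.85
x need 0.13 units y need 0.01 units z need -4.09 units yaw need 0.03 units
```

```bash
python3 -m inch '[[[1,0.13,0,-0.7,0],[1,0,0,-0.7,0],[1,0,0,-0.7,0],[1,0,0,-0.6,0],[1,0,0,-0.5,0],[1,0,0,-0.4,0],[1,0,0,-0.4,0],[1,0,0,0,0],[1,0,0,0,0]]]' 15
python3 -c "
from h import *
st(.4069,.2428,.014,78.3)"
```

```text
clock: 38.72
ee_pos: [0.4082, 0.2433, 0.0168]
ee_rot: [-0.323, -3.125, 0.0]
wrist_force: [-0.2, -0.1, 0.1]
width: 0.0155
grip_force: 15.0
t 38.72 p [0.4082 0.2433 0.0168] yang 78.2 w 0.0155 g 15.0 F [-0.2 -0.1  0.1] j6 -0.85
x need -0.06 units y need -0.02 units z need -0.14 units yaw need 0.03 units
```

Lower the last bit, release, go back for tube C.

```bash
python3 -m inch '[[[1,0,0,-0.15,0],[0.6,0,0,0,0],[0.18,0,0,0,0],[0.18,0,0,0,0],[0.18,0,0,0,0],[0.18,0,0,0.5,0],[0.18,0,0,1,0],[0.18,0,0,1,0],[0.18,0,0,1,0],[0.18,0,0,1,0],[0.18,0,0,1,0],[0.18,0,0,1,0],[0.18,0.2,-1,0,-0.16],[0.18,0.2,-1,0,-0.16],[0.18,0.2,-1,0,-0.16],[0.18,0.2,-1,0,-0.16],[0.18,0.2,-1,0,-0.16],[0.18,0.2,-1,0,-0.16],[0.18,0.2,-1,0,-0.16],[0.18,0.2,-1,0,-0.16]]]' 15
python3 -m inch '[[[0.18,0.2,-1,0,-0.15],[0.18,0.2,-1,0,-0.15],[0.18,0.2,-1,0,-0.15],[0.18,0.2,-1,0,-0.15],[0.18,0.2,-1,0,-0.15],[0.18,0.2,-1,0,-0.15],[0.18,0.2,-1,0,-0.15],[0.18,0.2,-1,0,-0.15],[0.18,0.2,-1,0,-0.15],[0.18,0.2,-1,0,-0.15],[0.18,0.2,-1,0,-0.15],[0.18,0.2,-1,0,-0.15],[0.18,0.2,-1,0,-0.15],[0.18,0.2,-1,0,-0.15],[0.18,0,0,0,0],[0.18,0,0,0,0]]]' 15
python3 -c "
from h import *
st(.5017,-.2198,.034,64.9);carrier()"
```

```text
clock: 40.38
ee_pos: [0.44, 0.0823, 0.1446]
ee_rot: [0.463, 3.107, 0.0]
wrist_force: [0.3, 0.2, 0.7]
width: 0.0363
grip_force: 0.0
clock: 41.72
ee_pos: [0.4959, -0.1972, 0.1443]
ee_rot: [0.691, 3.064, 0.0]
wrist_force: [-0.0, 0.5, 0.1]
width: 0.0362
grip_force: 0.0
t 41.72 p [ 0.4959 -0.1972  0.1443] yang 64.6 w 0.0362 g 0.0 F [-0.   0.5  0.1] j6 -1.53
x need 0.29 units y need -1.13 units z need -5.52 units yaw need 0.08 units

carrier [0.4026 0.2217] yaw -11.5 len [np.float64(0.156), np.float64(0.235)]
  saddle 0.0675 [0.416  0.2878]
  saddle 0.0225 [0.4071 0.2437]
  saddle -0.0225 [0.3981 0.1996]
  saddle -0.0675 [0.3891 0.1555]
```

```bash
python3 -m inch '[[[0.18,0.15,-0.57,0,0.08],[0.18,0.14,-0.56,0,0],[0.18,0,0,-0.8,0],[0.18,0,0,-0.8,0],[0.18,0,0,0,0],[0.18,0,0,0,0]]]' 15
python3 -c "
from h import *
st(.5017,-.2198,.034,64.9)"
python3 -m inch '[[[0.18,0,0,-0.8,0],[0.18,0,0,-0.8,0],[0.18,0,0,-0.8,0],[0.18,0,0,-0.8,0],[0.18,0,0,-0.6,0],[0.18,0,0,0,0],[0.18,0,0,0,0]]]' 15
python3 -c "
from h import *
st(.5017,-.2198,.034,64.9)"
```

```text
clock: 42.27
ee_pos: [0.5015, -0.2193, 0.1114]
ee_rot: [-0.679, -3.065, -0.001]
wrist_force: [0.0, -0.5, 1.1]
width: 0.0359
grip_force: 0.0
t 42.27 p [ 0.5015 -0.2193  0.1114] yang 65.0 w 0.0359 g 0.0 F [ 0.  -0.5  1.1] j6 -1.57
x need 0.01 units y need -0.03 units z need -3.87 units yaw need -0.03 units

clock: 42.85
ee_pos: [0.5019, -0.2193, 0.036]
ee_rot: [-0.68, -3.067, -0.0]
wrist_force: [0.1, -0.4, 0.5]
width: 0.0362
grip_force: 0.0
t 42.85 p [ 0.5019 -0.2193  0.036 ] yang 65.0 w 0.0362 g 0.0 F [ 0.1 -0.4  0.5] j6 -1.57
x need -0.01 units y need -0.02 units z need -0.10 units yaw need -0.03 units
```

```bash
python3 -m inch '[[[1,0,0,-0.05,0],[1,0,0,0,0],[1,0,0,0,0],[1,0,0,0,0],[1,0,0,0,0],[1,0,0,0,0],[1,0,0,0.5,0],[1,0,0,1,0],[1,0,0,1,0],[1,0,0,1,0],[1,0,0,1,0],[1,0,0,1,0],[1,0,0,0.3,0],[1,-0.2,0.5,0,0.16],[1,-0.24,1,0,0.16],[1,-0.24,1,0,0.16],[1,-0.24,1,0,0.16],[1,-0.24,1,0,0.16],[1,-0.24,1,0,0.16]]]' 15
python3 -m inch '[[[1,-0.25,1,0,0.16],[1,-0.25,1,0,0.16],[1,-0.25,1,0,0.16],[1,-0.25,1,0,0.16],[1,-0.25,1,0,0.16],[1,-0.25,1,0,0.16],[1,-0.25,1,0,0.16],[1,-0.25,1,0,0.16],[1,-0.25,1,0,0.16],[1,-0.25,1,0,0.16],[1,-0.25,1,0,0.16],[1,-0.25,1,0,0.16],[1,-0.25,1,0,0.16],[1,-0.25,1,0,0.16],[1,0,0,0,0.08],[1,0,0,0,0]]]' 15
python3 -c "
from h import *
st(.3981,.199,.014,78.4)"
```

```text
clock: 44.43
ee_pos: [0.472, -0.1077, 0.1496]
ee_rot: [-0.575, -3.086, -0.0]
wrist_force: [0.2, -0.7, -0.0]
width: 0.0156
grip_force: 15.0
clock: 45.77
ee_pos: [0.4024, 0.171, 0.1499]
ee_rot: [-0.32, -3.123, 0.002]
wrist_force: [0.2, 0.1, -0.2]
width: 0.015
grip_force: 15.0
t 45.77 p [0.4024 0.171  0.1499] yang 78.3 w 0.0150 g 15.0 F [ 0.2  0.1 -0.2] j6 -0.99
x need -0.21 units y need 1.40 units z need -6.80 units yaw need 0.03 units
```

```bash
python3 -m inch '[[[1,-0.11,0.7,0,0],[1,-0.11,0.7,0,0],[1,0,0,-1,0],[1,0,0,-1,0],[1,0,0,-0.7,0],[1,0,0,0,0],[1,0,0,0,0]]]' 15
python3 -c "
from h import *
st(.3981,.199,.014,78.4)"
```

```text
clock: 46.35
ee_pos: [0.3987, 0.1975, 0.0962]
ee_rot: [-0.326, -3.122, 0.002]
wrist_force: [-0.1, 0.5, -0.9]
width: 0.0155
grip_force: 15.0
t 46.35 p [0.3987 0.1975 0.0962] yang 78.1 w 0.0155 g 15.0 F [-0.1  0.5 -0.9] j6 -0.93
x need -0.03 units y need 0.07 units z need -4.11 units yaw need 0.08 units
```

```bash
python3 -m inch '[[[1,0,0.07,-0.7,0.05],[1,0,0,-0.7,0],[1,0,0,-0.7,0],[1,0,0,-0.6,0],[1,0,0,-0.5,0],[1,0,0,-0.4,0],[1,0,0,-0.4,0],[1,0,0,-0.1,0],[1,0,0,0,0],[0.6,0,0,0,0],[0.18,0,0,0,0],[0.18,0,0,0,0],[0.18,0,0,0,0],[0.18,0,0,0.5,0],[0.18,0,0,1,0],[0.18,0,0,1,0],[0.18,0,0,1,0],[0.18,0,0,1,0],[0.18,0,0,1,0],[0.18,0,0,1,0]]]' 15
python3 -m inch '[[[0.18,0,-1,0,0],[0.18,0,-1,0,0],[0.18,0,-1,0,0],[0.18,0,-1,0,0],[0.18,0,-1,0,0],[0.18,0,-1,0,0],[0.18,0,-1,0,0],[0.18,0,-1,0,0],[0.18,0,-1,0,0],[0.18,0,-1,0,0],[0.18,0,0,0,0]]]' 15
python3 - <<'E'
from h import *
st();carrier()
t=capture("top");s=capture("side");A=cv2.resize(t[220:330,100:260],(480,330));B=cv2.resize(s[150:430,220:490],(300,311))
W=np.zeros((330,780,3),np.uint8);W[:330,:480]=A;W[:311,480:]=B
cv2.imwrite("pics/z9.png",W)
E
```

```text
clock: 48.02
ee_pos: [0.3992, 0.2, 0.1466]
ee_rot: [0.32, 3.125, 0.0]
wrist_force: [1.4, 0.3, 0.1]
width: 0.036
grip_force: 0.0
clock: 48.93
ee_pos: [0.3993, -0.0019, 0.1455]
ee_rot: [0.323, 3.124, -0.001]
wrist_force: [0.1, 0.3, -0.5]
width: 0.036
grip_force: 0.0
t 48.93 p [ 0.3993 -0.0019  0.1455] yang 78.2 w 0.0360 g 0.0 F [ 0.1  0.3 -0.5] j6 -1.40

carrier [0.4063 0.2398] yaw -11.7 len [np.float64(0.156), np.float64(0.198)]
  saddle 0.0675 [0.4199 0.3059]
  saddle 0.0225 [0.4108 0.2618]
  saddle -0.0225 [0.4017 0.2177]
  saddle -0.0675 [0.3926 0.1737]
```

View pics/z9.png

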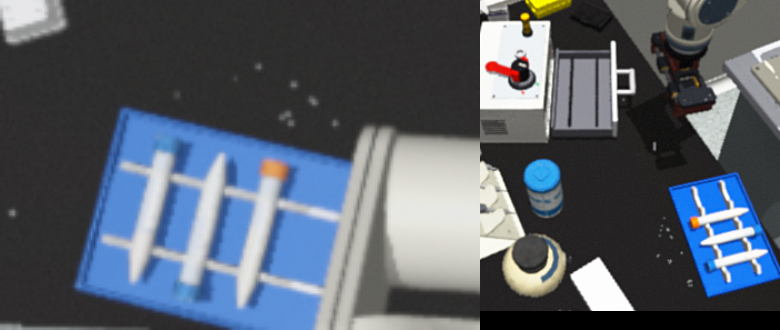

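All three tubes lie in saddles (top crop (155,210), (205,225), (262,235)); the drawer is empty and fully open. Now push it home with closed fingers on the handle bar.

```bash
python3 -m inch '[[[1,-0.12,-1,0,-0.48],[1,-0.12,-1,0,-0.48],[1,-0.12,-1,0,-0.48],[1,-0.12,-1,0,-0.48],[1,-0.12,-1,0,-0.48],[1,-0.12,-1,0,-0.48],[1,-0.1,-1,0,-0.48],[1,0,0,0,0],[1,0,0,0,0]]]' 20
python3 -c "
from h import *
st(.383,-.1415,.045,64.9)"
```

```text
clock: 49.83
ee_pos: [0.3832, -0.1395, 0.1449]
ee_rot: [-0.684, -3.066, -0.0]
wrist_force: [0.3, 0.1, 0.2]
width: -0.0
grip_force: 0.0
t 49.83 p [ 0.3832 -0.1395  0.1449] yang 64.9 w -0.0000 g 0.0 F [0.3 0.1 0.2] j6 -1.51
x need -0.01 units y need -0.10 units z need -5.00 units yaw need 0.01 units
```

```bash
python3 -m inch '[[[1,0,-0.1,-1,0],[1,0,0,-1,0],[1,0,0,-1,0],[1,0,0,-1,0],[1,0,0,-1,0],[1,0,0,0,0],[1,0.45,-0.21,0,0],[1,0.45,-0.21,0,0],[1,0.45,-0.21,0,0],[1,0.45,-0.21,0,0],[1,0.45,-0.21,0,0],[1,0.45,-0.21,0,0],[1,0.45,-0.21,0,0],[1,0.45,-0.21,0,0],[1,0.45,-0.21,0,0],[1,0.45,-0.21,0,0],[1,0.45,-0.21,0,0],[1,0.45,-0.21,0,0],[1,0,0,0,0]]]' 20
python3 -c "
from h import *
st()
s=bot.state()['ee_pos'][:2];th=np.radians(-25.1);print((s-np.array([.6518,-.2659]))@np.array([np.cos(th),np.sin(th)]))"
```

```text
clock: 51.42
ee_pos: [0.493, -0.1934, 0.0449]
ee_rot: [0.683, 3.065, -0.001]
wrist_force: [-2.1, 1.3, 0.3]
width: 0.0006
grip_force: 0.8
t 51.42 p [ 0.493  -0.1934  0.0449] yang 64.9 w 0.0006 g 0.8 F [-2.1  1.3  0.3] j6 -1.53

-0.17452750058942368
```

```bash
python3 -m inch '[[[1,0.36,-0.17,0,0],[1,0.36,-0.17,0,0],[1,0.36,-0.17,0,0],[1,0.36,-0.17,0,0],[1,0.27,-0.13,0,0],[1,0,0,0,0],[1,0,0,0,0]]]' 20
python3 -c "
from h import *
st()
s=bot.state()['ee_pos'][:2];th=np.radians(-25.1);print((s-np.array([.6518,-.2659]))@np.array([np.cos(th),np.sin(th)]))"
```

```text
clock: 52.0
ee_pos: [0.5244, -0.2082, 0.0442]
ee_rot: [-0.683, -3.065, -0.0]
wrist_force: [-3.6, 0.0, -2.4]
width: 0.0006
grip_force: 1.8
t 52.00 p [ 0.5244 -0.2082  0.0442] yang 64.9 w 0.0006 g 1.8 F [-3.6  0.  -2.4] j6 -1.53

-0.13984847811965623
```

```bash
python3 -m inch '[[[1,0.14,-0.065,0,0],[1,0.14,-0.065,0,0],[1,0.14,-0.065,0,0],[1,0,0,0,0],[1,0,0,0,0]]]' 20
python3 -c "
from h import *
st()
s=bot.state()['ee_pos'][:2];th=np.radians(-25.1);print((s-np.array([.6518,-.2659]))@np.array([np.cos(th),np.sin(th)]))"
```

```text
clock: 52.42
ee_pos: [0.5274, -0.2097, 0.044]
ee_rot: [-0.68, -3.053, -0.004]
wrist_force: [-19.6, 8.2, 13.4]
width: 0.0005
grip_force: 10.8
t 52.42 p [ 0.5274 -0.2097  0.044 ] yang 64.9 w 0.0005 g 10.8 F [-19.6   8.2  13.4] j6 -1.53

-0.13644075780995693
```

Hard stop at 21 N. Back off and check.

```bash
python3 -m inch '[[[1,0.1,-0.05,0,0],[1,0,0,0,0],[1,-0.5,0.25,0,0],[1,-0.9,0.42,0,0],[1,-0.9,0.42,0,0],[1,0,0,1,0],[1,0,0,1,0],[1,0,0,1,0],[1,0,0,1,0],[1,0,0,1,0],[-1,0,0,1,0],[-1,0,1,1,0],[-1,0,1,1,0],[-1,0,1,1,0],[-1,0,1,1,0],[-1,0,1,0,0],[-1,0,1,0,0],[-1,0,0,0,0]]]' 20
python3 - <<'E'
from h import *
st(.6468,-.2075,.1535,34.8)
t=capture("top");A=cv2.resize(t[130:300,290:460],(600,600));cv2.imwrite("pics/z10.png",A)
E
```

```text
clock: 53.92
ee_pos: [0.4907, -0.0695, 0.246]
ee_rot: [0.679, 3.063, 0.001]
wrist_force: [0.2, -0.7, -0.0]
width: 0.0501
grip_force: 0.0
t 53.92 p [ 0.4907 -0.0695  0.246 ] yang 65.0 w 0.0501 g 0.0 F [ 0.2 -0.7 -0. ] j6 -1.30
x need 7.80 units y need -6.90 units z need -4.63 units yaw need -7.55 units
```

View pics/z10.png

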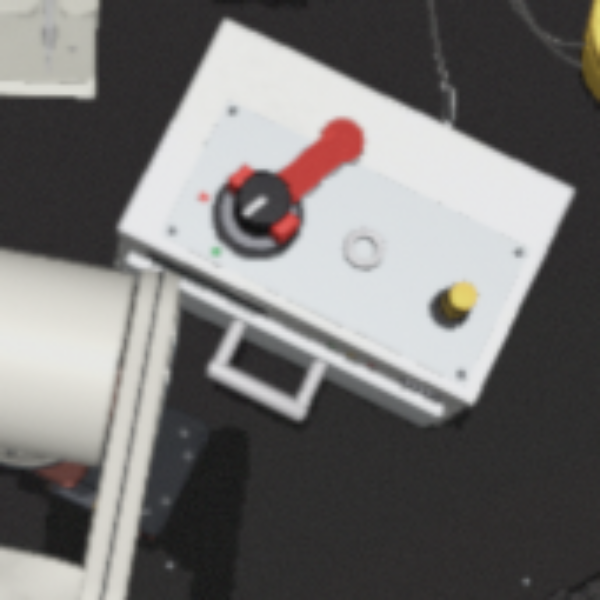

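Drawer bar is back at top (363,241), same as at the start, so it is home. The key is stowed and the selector is still at release. Now the selector.

```bash
python3 -m inch '[[[-1,0.78,-0.69,0,-0.75],[-1,0.78,-0.69,0,-0.75],[-1,0.78,-0.69,0,-0.75],[-1,0.78,-0.69,0,-0.75],[-1,0.78,-0.69,0,-0.75],[-1,0.78,-0.69,0,-0.75],[-1,0.78,-0.69,0,-0.75],[-1,0.78,-0.69,0,-0.75],[-1,0.78,-0.69,0,-0.75],[-1,0.78,-0.69,0,-0.75],[-1,0,0,-1,0],[-1,0,0,0,0],[-1,0,0,0,0],[-1,0,0,0,0]]]' 20
python3 -c "
from h import *
st(.6468,-.2075,.1535,34.8)"
```

```text
clock: 55.13
ee_pos: [0.6453, -0.2101, 0.225]
ee_rot: [-1.454, -2.785, 0.0]
wrist_force: [-0.0, 0.6, -0.8]
width: 0.0882
grip_force: 0.0
t 55.13 p [ 0.6453 -0.2101  0.225 ] yang 34.9 w 0.0882 g 0.0 F [-0.   0.6 -0.8] j6 -0.94
x need 0.07 units y need 0.13 units z need -3.57 units yaw need -0.02 units
```

```bash
python3 -m inch '[[[-1,0.07,0.13,-0.6,0],[-1,0,0,-0.6,0],[-1,0,0,-0.6,0],[-1,0,0,-0.6,0],[-1,0,0,-0.6,0],[-1,0,0,-0.57,0],[-1,0,0,0,0],[0,0,0,0,0],[1,0,0,0,0],[1,0,0,0,0],[1,0,0,0,0],[1,0,0,0,0],[1,0,0,0,0],[1,0,0,0,0],[1,0,0,0,0],[1,0,0,0,0],[1,0,0,0,0],[1,0,0,0,0]]]' 20
python3 -c "
from h import *
st(.6468,-.2075,.1535,-25.6)"
```

```text
clock: 56.63
ee_pos: [0.6473, -0.2071, 0.1542]
ee_rot: [1.453, 2.784, 0.0]
wrist_force: [-0.8, -0.6, 6.3]
width: 0.0379
grip_force: 20.0
t 56.63 p [ 0.6473 -0.2071  0.1542] yang 34.9 w 0.0379 g 20.0 F [-0.8 -0.6  6.3] j6 -0.94
x need -0.03 units y need -0.02 units z need -0.03 units yaw need -15.12 units
```

```bash
python3 -m inch '[[[1,0,0,0,-0.8],[1,0,0,0,-0.8],[1,0,0,0,-0.8],[1,0,0,0,-0.8],[1,0,0,0,-0.8],[1,0,0,0,-0.8],[1,0,0,0,-0.8],[1,0,0,0,-0.8],[1,0,0,0,-0.8],[1,0,0,0,-0.8],[1,0,0,0,-0.8],[1,0,0,0,-0.8],[1,0,0,0,-0.8],[1,0,0,0,-0.8],[1,0,0,0,-0.8],[1,0,0,0,-0.8],[1,0,0,0,-0.8],[1,0,0,0,-0.8],[1,0,0,0,-0.8],[1,0,0,0,-0.05]]]' 20
python3 -c "
from h import *
st(a=-25.4);print(bot.state()['ft_torque'])"
python3 -m inch '[[[1,0,0,0,0],[-1,0,0,0,0],[-1,0,0,0,0],[-1,0,0,0,0],[-1,0,0,0,0],[-1,0,0,0,0],[-1,0,0,1,0],[-1,0,0,1,0],[-1,0,0,1,0],[-1,0,0,1,0],[-1,0,0,1,0],[-1,-1,1,0,0],[-1,-1,1,0,0],[-1,-1,1,0,0],[-1,-1,1,0,0],[-1,-1,1,0,0],[-1,-1,1,0,0],[-1,-1,0,0,0],[-1,0,0,0,0],[-1,0,0,0,0]]]' 20
python3 - <<'E'
from h import *
st()
t=capture("top");s=capture("side");A=cv2.resize(t[120:330,120:460],(580,358));B=cv2.resize(s[155:285,200:310],(210,248))
W=np.zeros((358,790,3),np.uint8);W[:358,:580]=A;W[:248,580:]=B
cv2.imwrite("pics/z11.png",W)
E
```

```text
clock: 58.3
ee_pos: [0.6458, -0.2073, 0.1541]
ee_rot: [-2.667, -1.658, 0.004]
wrist_force: [-6.7, 0.4, 10.0]
width: 0.0385
grip_force: 20.0
t 58.30 p [ 0.6458 -0.2073  0.1541] yang -26.3 w 0.0385 g 20.0 F [-6.7  0.4 10. ] j6 0.13
yaw need 0.22 units

[-0.18427414  1.24931626  0.24463575]
clock: 59.97
ee_pos: [0.5071, -0.0868, 0.2538]
ee_rot: [2.665, 1.662, 0.001]
wrist_force: [1.1, -0.4, 0.4]
width: 0.0878
grip_force: 0.0
t 59.97 p [ 0.5071 -0.0868  0.2538] yang -26.1 w 0.0878 g 0.0 F [ 1.1 -0.4  0.4] j6 0.26
```

View pics/z11.png

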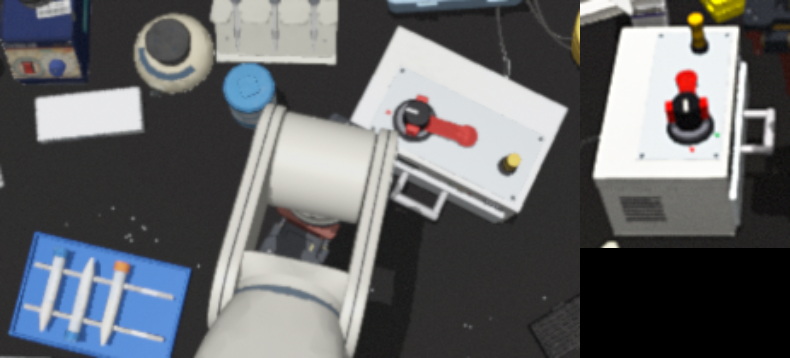

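Selector locked with tabs out, key upright, drawer shut, tubes in saddles; comparing blobs numerically with the start pictures.

```bash
python3 - <<'E'
from h import *
for n in("top","side"):
    now=capture(n);old=cv2.imread(f"pics/{n}0.png")
    for lo,hi in(((0,150,80),(6,255,255)),((22,120,100),(35,255,255))):
        for im in(old,now):
            print(n,[(tuple(map(float,c)),s[4]) for c,s in blobs(im,lo,hi,20)[0] if (350<c[0]<430 and 180<c[1]<220 if n=="top" else 240<c[0]<270 and 155<c[1]<220)])
E
```

```text
top [((384.6, 196.5), 247), ((361.4, 195.4), 37)]
top [((384.6, 196.5), 247), ((361.3, 195.5), 39)]
top [((420.0, 213.8), 40)]
top [((420.3, 213.9), 41)]
side [((255.5, 197.4), 103), ((264.4, 210.8), 36), ((246.8, 212.8), 36)]
side [((255.6, 197.2), 99), ((264.2, 210.6), 37), ((246.7, 212.6), 35)]
side [((260.1, 164.8), 42)]
side [((260.0, 164.7), 40)]
```

Everything matches the start state.

```bash
python3 -c "
from h import *
print(bot.close_job())"
```

```text
the job is handed in; nothing more can be done
None
```

I handed the job in at about 60 s: all three tubes lie in their own carrier saddles, the drawer is home, the selector is locked with its tabs out and the key is stowed. The final pictures match the start state for selector and key, but the hand-in did not report a verdict.

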